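# Click the water-filter cassette home

## Robot

A 7-joint arm with a two-finger parallel gripper is mounted at the origin on the work surface. World frame = base frame: x ahead of the robot, y to its left, z up, the work surface at z = 0. Lengths are in m, angles in rad, forces in N, time in s.
With the tool pointing down it reaches from about 0.425 to 0.875 m from the base axis. Payload 4.7 kg.
Tool frame: the origin (TCP) lies midway between the tips of the shut fingers; the grasp point (between the pads) lies 19 mm behind it; z points along the fingers, y is the line along which they close (so a half turn about z gives the same grasp; the last joint's range is limited). The gripper opens to 87 mm and grips with 3 to 60 N. Pads are 19 mm wide; open, the fingers measure 117 mm over their backs; the gripper's body (75 mm by 190 mm) begins 51 mm behind the grasp point.
Start: joints at [-1.204, 0.321, -0.07, 1.45, 0.023, 1.371, -0.057], TCP at [0.225, 0.61, 0.19] pointing down, gripper open.
Joint ranges: [-2.86, 2.86], [-0.3, 2.09], [-1.38, 1.24], [0.06, 2.45], [-1.56, 4.7], [0.09, 2.05], [-2.69, 2.69]. Speed limits (rad/s): [2.57, 2.57, 3.14, 3.14, 3.14, 3.14, 3.14].

## Interface

Orientations are given as a unit quaternion [x, y, z, w].
In Python, from rig import * gives the robot as it stands. The module is installed in compiled form; this text tells all that it offers.
- The arm moves only by the tool jog_arm, never from a script. Its argument "rows" is a list of rows, each an object of numbers: "tx", "ty", "tz": the shift along the tool's x, y, z in m; "wx", "wy", "wz": the turn, a rotation vector about the tool's x, y, z in rad; "jaw": the opening, from 0 (shut) to 1 (fully open). In form: [{"tx": .., "ty": .., "tz": .., "wx": .., "wy": .., "wz": .., "jaw": ..}, ...]. A call has 1 to 5 rows; each row is the pose to reach, as a shift and turn from the pose commanded when the call began, along the tool's axes at that moment; what a row does not reach only later rows make up. A row lasts 1/12 s, in which the tool goes at most 41.7 mm and 7.16 degrees, less where a joint would pass 70% of its speed; a pose out of reach is approached as far as the arm can. A call with a gripper value outside its range is refused whole. The fingers move at their own pace and stop on an object; "squeeze" is the grip in N (left out, the last holds). Time passes only in rows, so rows that repeat a pose let the fingers close. It gives the time, the measured TCP pose, the force, the opening and the grip force at its end, in the units of the state.
- get_state(): the state, without advancing time (a new reading comes with each control period).
- snapshot(name): name is "scene" or "top"; returns a dict with "image" (384x512x3 uint8, blue, green, red), "range_z" (384x512 float32, m along the optical axis (not along the pixel's ray), 0 where there is no reading), "fx", "fy", "cx", "cy" (pixels), "dist" ([k1, k2, p1, p2, k3] as OpenCV has them; the pictures are not rectified), "R" (3x3) and "t" (3): a world point X has camera coordinates R X + t. Camera axes: x right, y down, z forward; pixel columns grow to the right and rows downward; lengths in m; the calibration is good to about 2 mm. A picture is of the moment at which its call begins.
- finish_job(): hands the job in; it is judged then, once.
Trained networks look in the newest picture that a camera, given by its name, has taken for a name from the list of things; names that differ only in an ending like _2 or _b are one class to them, and where a whole thing is asked for, a point or a joint stands for the part that bears it (a point fixed in the world has none). Each returns a list of dicts, best first, with "conf" (0 to 1); they miss things now and then, are a little off and sometimes report something else, mostly with a low value. They report only what shows in the picture. A call takes as long as a camera call. They do not tell look-alikes from the thing itself.
- regions_of(label, camera): "region" (384x512 bool, what is visible of it) and "centre" ([column, row] in pixels, amid what is visible of it).
The state is a dict: "time_s": time; "joint_pos": joint angles; "joint_velocities": joint speeds; "tau": joint torques, N m; "eef_pos": TCP position; "tool_rot": TCP orientation; "wrist_force": force on the tool from outside, world axes, zero at the start; "wrist_torque": the same for the moment, N m; "finger_gap": opening from 0.0 (shut) to 1.0 (fully open); "grasp_force": force on a finger pad.
Only numpy, scipy, OpenCV 4.12 (cv2) and the standard library are available. Lean on these libraries where they do the work, as an engineer would, in place of code of your own. Each camera call takes 0.05 s, during which the arm holds its last target. There are 200 camera calls.

## Task

Fit the white water-filter cassette into its dock: lay it flat in the wide open end of the channel, broad end towards the head, then slide it along the channel until the sprung catch clicks in behind its shoulder and holds it pressed against the rubber seal, and let go. Press no harder than the click needs, because the seal is soft and is ruined if it is pushed in too far, and leave the other kitchen things where they stand.

Things in the scene. Friction and masses are not known exactly. Their poses are not given: they have to be found in the camera images.
- cassette: Loose filter cassette, white plastic, 0.18 to 0.35 kg, lying flat. Origin: centre of its underside; z up; x along its length to the broad front end. 120 mm long (x -60 to 60), 36 mm high. Broad front part x -10 to 60, 56 mm wide (last 8 mm: a 46 mm wide nose); rear part x -60 to -10, 36 mm wide. The 10 mm steps at x = -10 are the shoulders; the catch drops behind the left (+y) one.
- cassette_front (a point): Middle of the lower edge of the cassette's front (nose) face, 60 mm along +x from its origin; axes as the cassette.
- cassette_grip (a point): Point to grip, 63 mm above the cassette's underside, in the grey square grip post: 22 x 22 mm, standing on the cassette over its origin, from 36 to 76 mm above the underside; axes as the cassette.
- dock: Fixed dock on the worktop, a base plate 300 mm long (x -150 to 150), 124 mm wide, 10 mm thick; origin centre of its underside; z up; x along the channel from its wide open end (-x) to the head (+x). The cassette slides on the plate's top, z = 10 mm, between two rails 14 mm high: inner faces 80 mm apart at x = -150, tapering to 61 mm at x = 0, then 61 mm apart.
- dock_lay (a point): Point on the plate's top in the wide end of the channel, dock x = -95 mm; axes as the dock. With the cassette's origin here, it lies freely with some 4 mm to each side and short of the catch.
- dock_throat (a point): Point on the plate's top at dock x = 0. The head beyond (white block 44 mm high over the plate, 84 mm wide) is clamped at a place that differs from dock to dock: the resting seal face is anywhere at dock x 81 to 109 mm and is not reported, so feel for it. The head's side arm (dock y 34 to 58 mm, top 47 mm above the worktop) carries the catch.
- seal (a joint): How far the rubber seal (28 mm round, faces -x) is pushed into the head, m: 0 at rest, hard stop 0.014. Spring 1500 N/m. The catch drops at 0.006 to 0.007 (9 to 11 N on the seal; friction adds 2 to 5 N at the tool). Once let go, the cassette backs 2 to 3 mm on to the catch and the seal stays in by about 0.004. Ruined beyond 0.0115 (17 N).
- catch (a joint): Sprung steel pawl on the left (+y) of the channel, 45 mm long on an upright pivot, blade 28 to 43 mm above the worktop, rad: 0 = closed, tip in the channel 66 mm before (-x of) the resting seal face. The passing broad part swings it out to 0.1 to 0.25 (1 to 5 N of push); once the shoulder has passed it clicks back to 0 and blocks the return.
- mug: Bystander, to be left alone: white mug, 76 mm wide, 90 mm high; origin at the centre of its underside.
- detergent: Bystander, to be left alone: yellow detergent bottle, 80 mm wide, 210 mm high; origin at the centre of its underside.
- sugar_jar: Bystander, to be left alone: white jar with steel lid, 80 mm wide, 100 mm high; origin at the centre of its underside.
- spice_jar: Bystander, to be left alone: small amber jar, 44 mm wide, 90 mm high; origin at the centre of its underside.
- bowl: Bystander, to be left alone: blue bowl, 120 mm wide, 55 mm high; origin at the centre of its underside.
- spatula: Bystander, to be left alone: kitchen spatula lying flat; origin at the centre of its underside as built, about mid length.
- can: Bystander, to be left alone: food can, 66 mm wide, 100 mm high; origin at the centre of its underside.
Not all that is in view belongs to the job. What is shaped like the cassette but blue or purple is not meant.

How it is judged:
On the way, in this order (a step that is already met when the one before it is completed fails the run):
1. the cassette lies flat in the channel, broad end towards the head, short of the catch (z of cassette in the frame of dock between 0.006 and 0.014 m and y of cassette in the frame of dock between -0.006 and 0.006 m and angle between the x axis of cassette and the x axis of dock, either way round below 0.1 rad and angle between cassette's own z axis and vertical below 0.1 rad and x of cassette in the frame of dock between -0.14 and -0.02 m and x of cassette_front in the frame of dock above -0.09 m and value of joint catch below 0.05 rad and value of joint seal below 0.002 m), for 0.2 s.
2. sliding in, the cassette swings the catch aside (value of joint catch above 0.07 rad and value of joint seal below 0.012 m and z of cassette in the frame of dock between 0.006 and 0.014 m and y of cassette in the frame of dock between -0.006 and 0.006 m and angle between the x axis of cassette and the x axis of dock, either way round below 0.1 rad and angle between cassette's own z axis and vertical below 0.1 rad), for 0.1 s.
At the end, for the whole second after the job is handed in: The cassette lies flat and straight in the channel (within 6 mm sideways, 4 mm in height, 0.1 rad; origin at dock x 18 to 62 mm), at rest and let go; the catch is closed behind its shoulder (under 0.05 rad) and holds it so that the seal stays pushed in by over 2.5 mm (z of cassette in the frame of dock between 0.006 and 0.014 m and y of cassette in the frame of dock between -0.006 and 0.006 m and angle between the x axis of cassette and the x axis of dock, either way round below 0.1 rad and angle between cassette's own z axis and vertical below 0.1 rad and value of joint catch below 0.05 rad and value of joint seal above 0.0025 m and linear speed of cassette below 0.01 m/s and contact force between the fingers and cassette below 0.1 N and x of cassette in the frame of dock between 0.018 and 0.062 m); the robot touches nothing.
It fails at once if the seal is crushed: pushed in by more than 11.5 mm (about 17 N) (value of joint seal above 0.0115 m).
It fails at once if another kitchen thing is shifted by more than 30 mm (distance of any of mug, detergent, sugar_jar, spice_jar, bowl, spatula, can from where it was at the start of the episode above 0.03 m).
It also fails if it takes over 72 s, if anything falls off the work surface, if the arm or the gripper's body presses on something with over 40 N, if the wrist force passes 120 N, or if a joint passes its speed limit or range.

## Working session

There is one attempt and no reset: what is moved stays moved. The work goes in short steps, Python scripts to look and compute and a tool call to move; the robot and the scene stay as the last step left them, time stands still between calls to the robot, and variables do not carry over. Pictures are saved under pics/ and viewed, at most 10 in all, crops included, and the job is handed in when it is done.

Besides the shell and the picture viewer there is one more tool, called by a JSON object that holds its "method" and its "body". jog_arm: Moves the arm, as the interface text tells. Its arguments: {"type":"object","properties":{"rows":{"type":"array","items":{"type":"object","properties":{"tx":{"type":"number"},"ty":{"type":"number"},"tz":{"type":"number"},"wx":{"type":"number"},"wy":{"type":"number"},"wz":{"type":"number"},"jaw":{"type":"number"}}}},"squeeze":{"type":"number"}},"required":["rows"]}

```bash
mkdir -p pics; cat > h.py <<'E'
from rig import *
import numpy as np, cv2
def world(s,mask=None):
    h,w=s["range_z"].shape
    v,u=np.mgrid[0:h,0:w]
    K=np.array([[s["fx"],0,s["cx"]],[0,s["fy"],s["cy"]],[0,0,1.]])
    p=cv2.undistortPoints(np.stack([u.ravel(),v.ravel()],1).astype(np.float64)[:,None],K,np.array(s["dist"],float))[:,0]
    z=s["range_z"].ravel().astype(float)
    C=np.stack([p[:,0]*z,p[:,1]*z,z],1)
    W=((C-np.array(s["t"]))@np.array(s["R"])).reshape(h,w,3)
    W[s["range_z"]==0]=np.nan
    return W
E
python3 - <<'E'
from h import *
a=snapshot("scene");b=snapshot("top")
cv2.imwrite("pics/a.png",np.vstack([a["image"],b["image"]])[:, :]) if 0 else None
cv2.imwrite("pics/scene0.png",cv2.resize(a["image"],(800,600)));cv2.imwrite("pics/top0.png",cv2.resize(b["image"],(800,600)))
for cam,s in(("scene",a),("top",b)):
  W=world(s)
  for l in("cassette","cassette_grip","dock","seal","catch","mug","detergent","sugar_jar","spice_jar","bowl","spatula","can"):
    for r in regions_of(l,cam)[:3]:
      m=r["region"]; P=W[m]; 
      if len(P): print(cam,l,round(r["conf"],2),np.round(r["centre"]),m.sum(),np.nanmedian(P,0).round(3),np.nanpercentile(P,2,axis=0).round(3),np.nanpercentile(P,98,axis=0).round(3))
st=get_state();print(st["eef_pos"],st["tool_rot"],st["time_s"],st["wrist_force"])
E
```

```text
scene cassette 0.97 [202. 198.] 659 [ 0.521 -0.193  0.035] [ 0.442 -0.223  0.003] [ 0.559 -0.169  0.076]
scene cassette 0.95 [174. 140.] 527 [ 0.24  -0.283  0.033] [ 0.181 -0.32   0.001] [ 0.287 -0.244  0.074]
scene cassette 0.92 [214. 159.] 694 [ 0.358 -0.154  0.032] [ 0.314 -0.21  -0.001] [ 0.374 -0.094  0.074]
scene cassette_grip 0.84 [211. 162.] 658 [ 0.358 -0.154  0.033] [ 0.315 -0.21   0.002] [ 0.373 -0.094  0.074]
scene cassette_grip 0.75 [311. 206.] 2368 [0.54  0.142 0.01 ] [0.411 0.09  0.004] [0.694 0.208 0.026]
scene cassette_grip 0.74 [172. 139.] 577 [ 0.24  -0.284  0.033] [ 0.175 -0.322 -0.001] [ 0.288 -0.243  0.075]
scene dock 0.88 [310. 205.] 2300 [0.54 0.14 0.01] [0.412 0.089 0.005] [0.692 0.206 0.026]
scene dock 0.65 [157. 174.] 700 [ 0.45  -0.32   0.073] [ 0.405 -0.351  0.005] [ 0.462 -0.293  0.1  ]
scene dock 0.6 [262. 168.] 931 [ 0.44  -0.003  0.055] [ 0.366 -0.063 -0.001] [0.461 0.038 0.09 ]
scene mug 0.74 [262. 170.] 894 [ 0.442 -0.001  0.056] [ 0.386 -0.061  0.003] [0.461 0.038 0.09 ]
scene mug 0.39 [194. 257.] 1961 [ 0.789 -0.176  0.126] [ 0.744 -0.218  0.   ] 
[... 1693 characters left out ...]
0.422 0.001 0.008] [ 0.384 -0.053 -0.001] [0.455 0.036 0.093]
top detergent 0.75 [295. 111.] 656 [ 0.745 -0.176  0.141] [ 0.722 -0.216  0.026] [ 0.784 -0.144  0.213]
top sugar_jar 0.56 [265. 141.] 470 [ 0.658 -0.074  0.098] [ 0.63  -0.107  0.026] [ 0.699 -0.041  0.106]
top spice_jar 0.71 [228. 123.] 194 [0.723 0.047 0.087] [0.709 0.026 0.   ] [0.754 0.074 0.095]
top bowl 0.98 [343. 158.] 902 [ 0.596 -0.35   0.022] [ 0.538 -0.395  0.001] [ 0.644 -0.292  0.058]
top can 0.97 [340. 210.] 387 [ 0.422 -0.317  0.097] [ 0.392 -0.35   0.003] [ 0.454 -0.294  0.105]
[0.22460808 0.60997588 0.18959354] [1.75472936e-01 9.84484254e-01 3.78169771e-05 2.76238433e-05] 1.3 [ 0.45013346 -0.31575856 -0.11950304]
```

View pics/scene0.png

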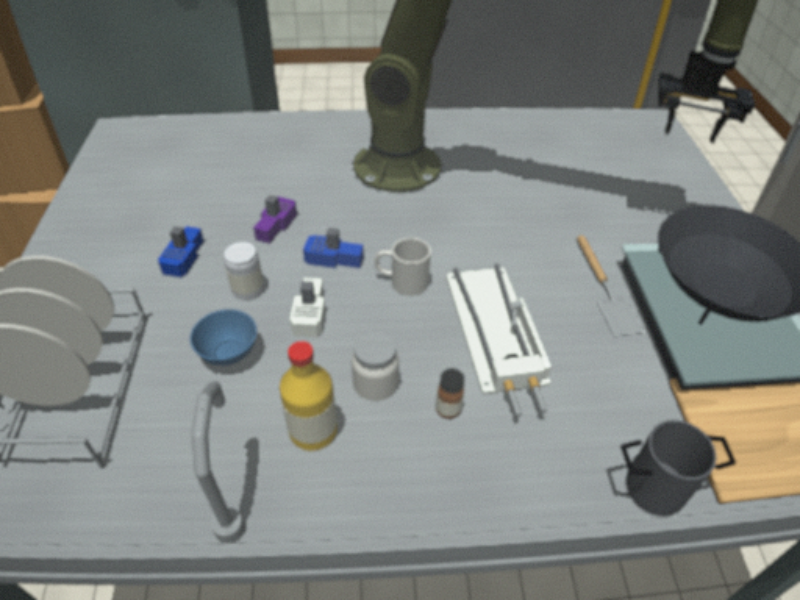

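View pics/top0.png

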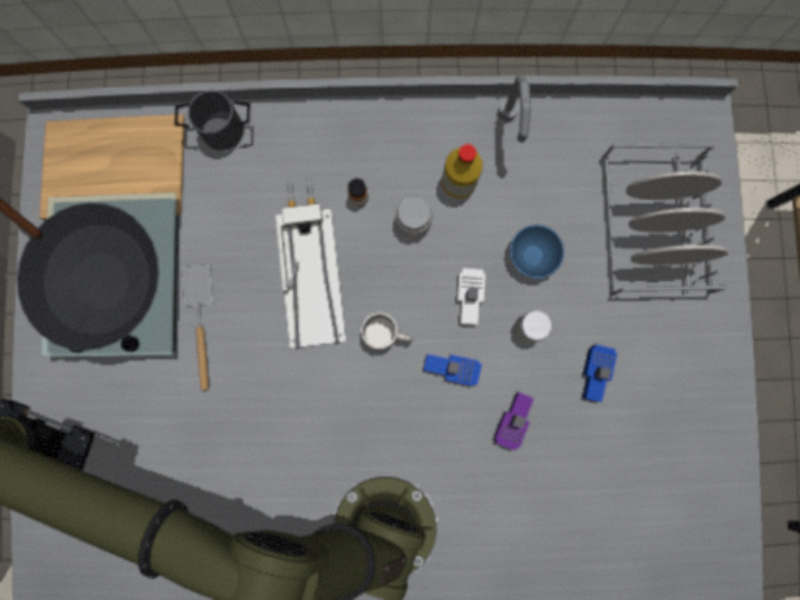

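The scene picture (800 px wide) shows one white cassette at (308,305). Its look-alikes are blue (333,248), blue (182,250) and purple (275,217). The dock is at (497,325), with its open end towards the robot and its head at (525,365). In the top picture the white cassette is at (471,296), broad end up, and the dock is at (310,275). By the description I choose the white one and will check it in a crop.

```bash
cat > m.py <<'E'
from h import *
out={}
def run(nm="x",cass_box=(.40,.60,-.26,-.13)):
  for cam in("top","scene"):
    s=snapshot(cam);W=world(s);X,Y,Z=W[...,0],W[...,1],W[...,2]
    def rect(m,t):
      P=W[m][:,:2]; 
      if len(P)<5: return
      (c,wh,a)=cv2.minAreaRect((P*1000).astype(np.float32)); print(cam,t,m.sum(),"c",np.round(c,1),"wh",np.round(wh,1),"ang",round(a,2),"mean",(P.mean(0)*1000).round(1))
    x0,x1,y0,y1=cass_box
    b=(X>x0)&(X<x1)&(Y>y0)&(Y<y1)
    rect(b&(Z>.030)&(Z<.044),"body"); rect(b&(Z>.069)&(Z<.085),"post")
    P=W[b&(Z>.030)&(Z<.044)]
    for xa in np.arange(x0,x1,.01):
      q=P[(P[:,0]>=xa)&(P[:,0]<xa+.01)]
      if len(q)>3: print("  x%.3f n%d y %.4f..%.4f mid %.4f"%(xa+.005,len(q),q[:,1].min(),q[:,1].max(),(q[:,1].min()+q[:,1].max())/2))
    d=(X>.36)&(X<.78)&(Y>.06)&(Y<.25)
    rect(d&(Z>.005)&(Z<.016),"plate");rect(d&(Z>.02)&(Z<.03),"rails");rect(d&(Z>.048)&(Z<.06),"head");rect(d&(Z>.040)&(Z<.050),"arm")
    P=W[d&(Z>.0055)&(Z<.03)]
    for xa in np.arange(.38,.74,.02):
      q=P[(P[:,0]>=xa)&(P[:,0]<xa+.02)]
      if len(q)>3:
        r=np.sort(q[q[:,2]>.019][:,1]); 
        k=np.argmax(np.diff(r)) if len(r)>2 else 0
        print("  dock x%.2f y %.4f..%.4f mid %.4f"%(xa+.01,q[:,1].min(),q[:,1].max(),(q[:,1].min()+q[:,1].max())/2), "rail inner" ,(r[k],r[k+1]) if len(r)>2 else "")
    out[cam]=s
  return out
E
python3 - <<'E'
from m import *
o=run()
A=o["scene"]["image"][160:235,165:235];B=o["top"]["image"][165:215,280:330]
D=o["top"]["image"][120:230,165:235]
f=lambda i,h:cv2.resize(i,(i.shape[1]*h//i.shape[0],h),interpolation=cv2.INTER_CUBIC)
cv2.imwrite("pics/c1.png",np.hstack([f(A,280),f(B,280),f(D,280)]))
E
```

```text
top body 403 c [ 496.  -197.3] wh [ 56.2 120.7] ang 84.28 mean [ 500.5 -197.1]
top post 49 c [ 495.4 -196.5] wh [20.6 20.8] ang 87.75 mean [ 495.2 -196.5]
  x0.435 n15 y -0.2091..-0.1751 mid -0.1921
  x0.445 n33 y -0.2096..-0.1755 mid -0.1925
  x0.455 n29 y -0.2098..-0.1751 mid -0.1925
  x0.465 n28 y -0.2103..-0.1760 mid -0.1931
  x0.475 n29 y -0.2106..-0.1763 mid -0.1934
  x0.485 n25 y -0.2247..-0.1802 mid -0.2025
  x0.495 n26 y -0.2252..-0.1699 mid -0.1976
  x0.505 n26 y -0.2256..-0.1702 mid -0.1979
  x0.515 n38 y -0.2253..-0.1709 mid -0.1981
  x0.525 n42 y -0.2258..-0.1739 mid -0.1999
  x0.535 n46 y -0.2260..-0.1744 mid -0.2002
  x0.545 n47 y -0.2301..-0.1751 mid -0.2026
  x0.555 n19 y -0.2197..-0.1819 mid -0.2008
top plate 2108 c [571.  154.5] wh [185.8 416.1] ang 89.37 mean [532.6 148.4]
top rails 339 c [583.6 153.8] wh [371.6 113.4] ang 2.12 mean [540.1 153.7]
top head 247 c [652.2 173.1] wh [110.7 238.5] ang 55.65 mean [674.1 169. ]
top arm 239 c [655.4 186.9] wh [138.  251.6] ang 55.43 mean [629.2 190.5]
  dock x0.39 y 0.0673..0.2120 mid 0.1396 rail inner 
  dock x0.41 y 0.07
[... 4136 characters left out ...]
t64(0.1311711243364573), np.float64(0.19126136484323716))
  dock x0.63 y 0.1012..0.2161 mid 0.1586 rail inner (np.float64(0.1334039334718396), np.float64(0.19356081437705652))
  dock x0.65 y 0.1021..0.2042 mid 0.1531 rail inner (np.float64(0.1344732234234521), np.float64(0.19483819726800694))
  dock x0.67 y 0.1048..0.1283 mid 0.1166 rail inner 
  dock x0.69 y 0.1060..0.2314 mid 0.1687 rail inner (np.float64(0.1279820120415945), np.float64(0.17590175748515322))
  dock x0.71 y 0.1081..0.1898 mid 0.1490 rail inner (np.float64(0.143716652981008), np.float64(0.16136423713242423))
  dock x0.73 y 0.1456..0.1946 mid 0.1701 rail inner (np.float64(0.14856573490111186), np.float64(0.19278499185818915))
```

View pics/c1.png

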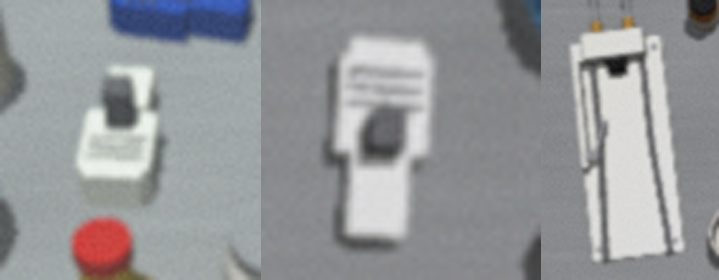

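The crop confirms a white cassette with a grey post, broad end away from the robot. It sits at about (0.497, -0.196) with yaw about -5.7°. The dock mouth faces the robot and the dock yaw is about +6°. Now I move towards it by way of (0.45, 0.25).

{"method": "jog_arm", "body": {"rows": [{"tx":-0.034,"ty":-0.026,"jaw":1},{"tx":-0.067,"ty":-0.052,"jaw":1},{"tx":-0.101,"ty":-0.078,"jaw":1},{"tx":-0.134,"ty":-0.104,"jaw":1},{"tx":-0.168,"ty":-0.13,"jaw":1}]}}

```text
invalid input at $.rows[0]: expected keys tx, ty, tz, wx, wy, wz, jaw
```

{"method": "jog_arm", "body": {"rows": [{"tx":-0.034,"ty":-0.026,"jaw":1},{"tx":-0.067,"ty":-0.052,"jaw":1},{"tx":-0.101,"ty":-0.078,"jaw":1},{"tx":-0.134,"ty":-0.104,"jaw":1},{"tx":-0.168,"ty":-0.13,"jaw":1}]}}

```text
invalid input at $.rows[0]: expected keys tx, ty, tz, wx, wy, wz, jaw
```

```bash
cat > g.py <<'E'
from h import *
from scipy.spatial.transform import Rotation as Ro
def goto(p,yaw):  # yaw: world angle of tool y, deg; prints shift in tool axes
    s=get_state();R=Ro.from_quat(s["tool_rot"])
    ty=np.array([np.cos(np.radians(yaw)),np.sin(np.radians(yaw)),0]);tz=np.array([0,0,-1.]);G=Ro.from_matrix(np.stack([np.cross(ty,tz),ty,tz],1))
    d=R.inv().apply(np.array(p)-s["eef_pos"]);w=(R.inv()*G).as_rotvec()
    print("t",round(s["time_s"],2),"pos",s["eef_pos"].round(4),"yaw",np.degrees(np.arctan2(*R.apply([0,1,0])[[1,0]])).round(2),"SHIFT",d.round(4),"TURN",w.round(4),"F",np.round(s["wrist_force"],2),"gap",round(s["finger_gap"],3),"gf",round(s["grasp_force"],1))
E
python3 - <<'E'
from g import *
goto([.497,-.196,.19],84.5)
# dock fit: white plate outline in top image projected on z=.01
s=snapshot("top");W=world(s)
K=np.array([[s["fx"],0,s["cx"]],[0,s["fy"],s["cy"]],[0,0,1.]])
R=np.array(s["R"]);t=np.array(s["t"])
for cam in("scene",):
  s=snapshot(cam);K=np.array([[s["fx"],0,s["cx"]],[0,s["fy"],s["cy"]],[0,0,1.]]);R=np.array(s["R"]);t=np.array(s["t"])
  for r in regions_of("dock",cam)[:1]:
    m=r["region"].astype(np.uint8);c=max(cv2.findContours(m,0,cv2.CHAIN_APPROX_NONE)[0],key=len).astype(float)
    n=cv2.undistortPoints(c,K,np.array(s["dist"],float))[:,0]
    d=np.c_[n,np.ones(len(n))]@R;C=-R.T@t;k=(.01-C[2])/d[:,2];P=C+k[:,None]*d
    x,y=P[:,0],P[:,1]
    lo=(y<.12)&(x>.44)&(x<.66);hi=(y>.19)&(x>.43)&(x<.53)
    for q in(lo,hi): print(cam,r["conf"],q.sum(),np.polyfit(x[q]-.55,y[q],1).round(4))
    e=(y>.10)&(y<.18)&(x<.5);print("near end",e.sum(),np.polyfit(y[e]-.14,x[e],1).round(4))
E
```

```text
t 1.4 pos [0.2246 0.61   0.1896] yaw 69.79 SHIFT [-5.341e-01 -6.622e-01 -5.000e-04] TURN [ 1.000e-04  1.000e-04 -2.568e-01] F [-0.37 -0.51  0.28] gap 1.0 gf 0.0
scene 0.67 55 [0.0992 0.0942]
scene 0.67 23 [-0.1264  0.1927]
near end 24 [0.1054 0.4047]
```

{"method": "jog_arm", "body": {"rows": [{"tx":-0.034,"ty":-0.026,"tz":0,"wx":0,"wy":0,"wz":0,"jaw":1},{"tx":-0.067,"ty":-0.052,"tz":0,"wx":0,"wy":0,"wz":0,"jaw":1},{"tx":-0.101,"ty":-0.078,"tz":0,"wx":0,"wy":0,"wz":0,"jaw":1},{"tx":-0.134,"ty":-0.104,"tz":0,"wx":0,"wy":0,"wz":0,"jaw":1},{"tx":-0.168,"ty":-0.13,"tz":0,"wx":0,"wy":0,"wz":0,"jaw":1}]}}

```text
time_s: 1.97
eef_pos: [0.3359, 0.4316, 0.1897]
tool_rot: [0.175, 0.985, 0.0, 0.0]
wrist_force: [1.0, 0.4, -0.3]
finger_gap: 1.001
grasp_force: 0.0
```

{"method": "jog_arm", "body": {"rows": [{"tx":-0.034,"ty":-0.026,"tz":0,"wx":0,"wy":0,"wz":0,"jaw":1},{"tx":-0.067,"ty":-0.052,"tz":0,"wx":0,"wy":0,"wz":0,"jaw":1},{"tx":-0.101,"ty":-0.078,"tz":0,"wx":0,"wy":0,"wz":0,"jaw":1},{"tx":-0.134,"ty":-0.104,"tz":0,"wx":0,"wy":0,"wz":0,"jaw":1},{"tx":-0.168,"ty":-0.13,"tz":0,"wx":0,"wy":0,"wz":0,"jaw":1}]}}

```text
time_s: 2.38
eef_pos: [0.4465, 0.255, 0.19]
tool_rot: [0.175, 0.984, 0.0, 0.0]
wrist_force: [0.2, 1.0, 0.4]
finger_gap: 1.002
grasp_force: 0.0
```

```bash
python3 - <<'E'
from g import *
goto([.497,-.196,.19],84.5)
E
```

```text
t 2.38 pos [0.4465 0.255  0.19  ] yaw 69.79 SHIFT [-2.032e-01 -4.057e-01 -4.000e-04] TURN [ 0.001   0.0005 -0.2567] F [0.17 0.96 0.4 ] gap 1.002 gf 0.0
```

{"method": "jog_arm", "body": {"rows": [{"tx":-0.018,"ty":-0.036,"tz":0,"wx":0,"wy":0,"wz":0,"jaw":1},{"tx":-0.037,"ty":-0.073,"tz":0,"wx":0,"wy":0,"wz":0,"jaw":1},{"tx":-0.055,"ty":-0.11,"tz":0,"wx":0,"wy":0,"wz":0,"jaw":1},{"tx":-0.073,"ty":-0.146,"tz":0,"wx":0,"wy":0,"wz":0,"jaw":1},{"tx":-0.092,"ty":-0.183,"tz":0,"wx":0,"wy":0,"wz":0,"jaw":1}]}}

```text
time_s: 2.8
eef_pos: [0.4687, 0.0516, 0.1899]
tool_rot: [0.175, 0.985, 0.001, 0.0]
wrist_force: [1.3, 0.3, 0.3]
finger_gap: 1.001
grasp_force: 0.0
```

{"method": "jog_arm", "body": {"rows": [{"tx":-0.018,"ty":-0.036,"tz":0,"wx":0,"wy":0,"wz":-0.06,"jaw":1},{"tx":-0.037,"ty":-0.073,"tz":0,"wx":0,"wy":0,"wz":-0.13,"jaw":1},{"tx":-0.055,"ty":-0.11,"tz":0,"wx":0,"wy":0,"wz":-0.19,"jaw":1},{"tx":-0.073,"ty":-0.146,"tz":0,"wx":0,"wy":0,"wz":-0.256,"jaw":1},{"tx":-0.092,"ty":-0.183,"tz":0,"wx":0,"wy":0,"wz":-0.256,"jaw":1}]}}

```text
time_s: 3.22
eef_pos: [0.4918, -0.1519, 0.1901]
tool_rot: [0.047, 0.999, 0.0, 0.001]
wrist_force: [0.7, 0.6, -1.2]
finger_gap: 1.001
grasp_force: 0.0
```

```bash
python3 - <<'E'
from g import *
import time
snapshot("scene");snapshot("scene")
goto([.497,-.196,.15],84.5)
E
```

```text
t 3.32 pos [ 0.4912 -0.1587  0.1904] yaw 83.79 SHIFT [-0.0097 -0.0363  0.0405] TURN [-0.0038  0.002  -0.0124] F [ 0.13 -0.65  0.62] gap 1.001 gf 0.0
```

{"method": "jog_arm", "body": {"rows": [{"tx":-0.01,"ty":-0.036,"tz":0.01,"wx":0,"wy":0,"wz":-0.012,"jaw":1},{"tx":-0.01,"ty":-0.036,"tz":0.04,"wx":0,"wy":0,"wz":-0.012,"jaw":1},{"tx":-0.01,"ty":-0.036,"tz":0.07,"wx":0,"wy":0,"wz":-0.012,"jaw":1},{"tx":-0.01,"ty":-0.036,"tz":0.09,"wx":0,"wy":0,"wz":-0.012,"jaw":1},{"tx":-0.01,"ty":-0.036,"tz":0.09,"wx":0,"wy":0,"wz":-0.012,"jaw":1}]}}

```text
time_s: 3.73
eef_pos: [0.4951, -0.1855, 0.0954]
tool_rot: [0.042, 0.999, 0.001, -0.004]
wrist_force: [-0.2, 0.1, 0.4]
finger_gap: 1.002
grasp_force: 0.0
```

```bash
python3 - <<'E'
from g import *
goto([.497,-.196,.046],84.5)
a=snapshot("scene");cv2.imwrite("pics/s2.png",cv2.resize(a["image"][130:250,130:290],(800,600),interpolation=cv2.INTER_CUBIC))
E
```

```text
t 3.73 pos [ 0.4951 -0.1855  0.0954] yaw 85.13 SHIFT [-0.0032 -0.0103  0.0494] TURN [ 0.0007 -0.0078  0.011 ] F [-0.23  0.1   0.41] gap 1.002 gf 0.0
```

View pics/s2.png

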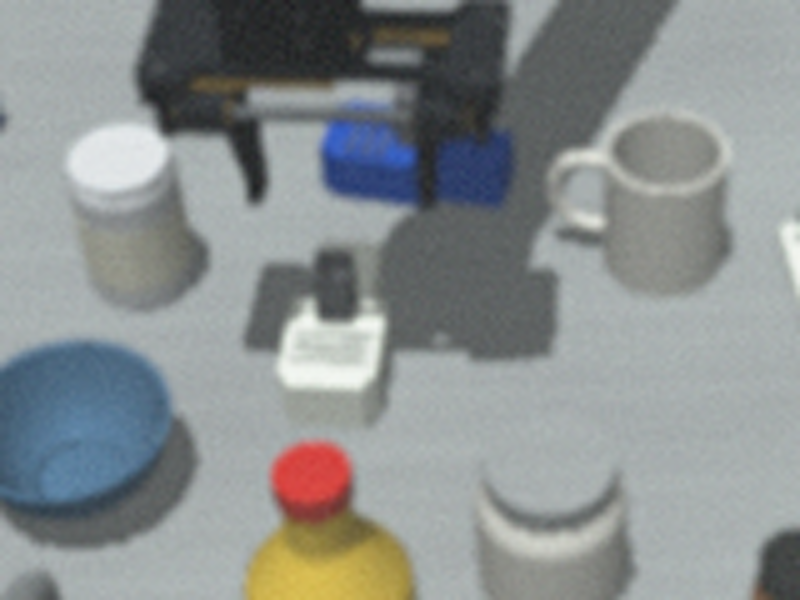

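{"method": "jog_arm", "body": {"rows": [{"tx":0,"ty":-0.005,"tz":0.01,"wx":0,"wy":0,"wz":0.008,"jaw":1},{"tx":0,"ty":-0.005,"tz":0.02,"wx":0,"wy":0,"wz":0.008,"jaw":1},{"tx":0,"ty":-0.005,"tz":0.02,"wx":0,"wy":0,"wz":0.008,"jaw":1}]}}

```text
time_s: 4.03
eef_pos: [0.4975, -0.192, 0.0788]
tool_rot: [0.047, 0.999, 0.0, -0.0]
wrist_force: [-0.9, 0.7, -1.2]
finger_gap: 1.0
grasp_force: 0.0
```

```bash
python3 - <<'E'
from g import *
goto([.497,-.196,.046],84.5)
E
```

```text
t 4.03 pos [ 0.4975 -0.192   0.0788] yaw 84.66 SHIFT [ 0.0001 -0.004   0.0328] TURN [ 0.0002 -0.0009  0.0027] F [-0.88  0.69 -1.2 ] gap 1.0 gf 0.0
```

{"method": "jog_arm", "body": {"rows": [{"tx":0,"ty":-0.004,"tz":0.016,"wx":0,"wy":0,"wz":0,"jaw":1},{"tx":0,"ty":-0.004,"tz":0.032,"wx":0,"wy":0,"wz":0,"jaw":1},{"tx":0,"ty":-0.004,"tz":0.032,"wx":0,"wy":0,"wz":0,"jaw":1},{"tx":0,"ty":-0.004,"tz":0.032,"wx":0,"wy":0,"wz":0,"jaw":1}]}}

```text
time_s: 4.37
eef_pos: [0.4973, -0.1958, 0.0476]
tool_rot: [0.046, 0.999, 0.0, -0.0]
wrist_force: [-0.2, 0.7, 0.1]
finger_gap: 0.998
grasp_force: 0.0
```

{"method": "jog_arm", "body": {"rows": [{"tx":0,"ty":0,"tz":0,"wx":0,"wy":0,"wz":0,"jaw":0},{"tx":0,"ty":0,"tz":0,"wx":0,"wy":0,"wz":0,"jaw":0},{"tx":0,"ty":0,"tz":0,"wx":0,"wy":0,"wz":0,"jaw":0},{"tx":0,"ty":0,"tz":0,"wx":0,"wy":0,"wz":0,"jaw":0},{"tx":0,"ty":0,"tz":0,"wx":0,"wy":0,"wz":0,"jaw":0}], "squeeze": 30}}

```text
time_s: 4.78
eef_pos: [0.498, -0.196, 0.048]
tool_rot: [0.046, 0.999, 0.0, 0.0]
wrist_force: [-0.1, 0.2, 0.1]
finger_gap: 0.707
grasp_force: 0.0
```

```bash
python3 - <<'E'
from g import *
goto([.497,-.196,.046],84.5)
E
```

```text
t 4.78 pos [ 0.498 -0.196  0.048] yaw 84.69 SHIFT [ 0.001  -0.0001  0.002 ] TURN [0.0002 0.0009 0.0034] F [-0.05  0.16  0.13] gap 0.707 gf 0.0
```

Closing takes about 0.6 s more.

{"method": "jog_arm", "body": {"rows": [{"tx":0,"ty":0,"tz":0.002,"wx":0,"wy":0,"wz":0,"jaw":0},{"tx":0,"ty":0,"tz":0.002,"wx":0,"wy":0,"wz":0,"jaw":0},{"tx":0,"ty":0,"tz":0.002,"wx":0,"wy":0,"wz":0,"jaw":0},{"tx":0,"ty":0,"tz":0.002,"wx":0,"wy":0,"wz":0,"jaw":0},{"tx":0,"ty":0,"tz":0.002,"wx":0,"wy":0,"wz":0,"jaw":0}]}}

```text
time_s: 5.2
eef_pos: [0.4976, -0.196, 0.0455]
tool_rot: [0.046, 0.999, 0.0, -0.0]
wrist_force: [0.6, 0.3, -0.5]
finger_gap: 0.323
grasp_force: 0.0
```

{"method": "jog_arm", "body": {"rows": [{"tx":0,"ty":0,"tz":0,"wx":0,"wy":0,"wz":0,"jaw":0},{"tx":0,"ty":0,"tz":0,"wx":0,"wy":0,"wz":0,"jaw":0},{"tx":0,"ty":0,"tz":0,"wx":0,"wy":0,"wz":0,"jaw":0},{"tx":0,"ty":0,"tz":0,"wx":0,"wy":0,"wz":0,"jaw":0},{"tx":0,"ty":0,"tz":0,"wx":0,"wy":0,"wz":0,"jaw":0}]}}

```text
time_s: 5.62
eef_pos: [0.4976, -0.196, 0.0456]
tool_rot: [0.046, 0.999, 0.0, 0.0]
wrist_force: [0.2, -1.1, -0.2]
finger_gap: 0.02
grasp_force: 0.0
```

The fingers shut without meeting the post, so I look again.

```bash
python3 - <<'E'
from g import *
goto([.497,-.196,.046],84.5)
a=snapshot("scene");b=snapshot("top")
A=cv2.resize(a["image"][130:250,150:270],(400,400),interpolation=cv2.INTER_CUBIC);B=cv2.resize(b["image"][150:230,260:340],(400,400),interpolation=cv2.INTER_CUBIC)
cv2.imwrite("pics/s3.png",np.hstack([A,B]))
for s in(a,b):
  K=np.array([[s["fx"],0,s["cx"]],[0,s["fy"],s["cy"]],[0,0,1.]])
  print(cv2.projectPoints(np.array([[.4976,-.196,.0456],[.4965,-.1965,.076]]),cv2.Rodrigues(np.array(s["R"]))[0],np.array(s["t"],float),K,np.array(s["dist"],float))[0].round(1).tolist())
E
```

```text
t 5.62 pos [ 0.4976 -0.196   0.0456] yaw 84.69 SHIFT [ 0.0006 -0.0001 -0.0004] TURN [0.     0.0001 0.0032] F [ 0.21 -1.08 -0.16] gap 0.02 gf 0.0
[[[196.9, 189.1]], [[195.8, 181.5]]]
[[[300.9, 188.4]], [[302.0, 187.6]]]
```

View pics/s3.png

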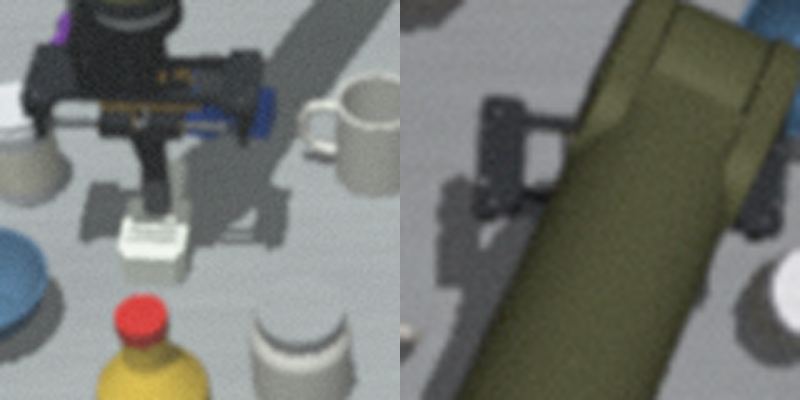

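```bash
python3 - <<'E'
from g import *
a=snapshot("scene");W=world(a)
for c in(193,196,199):
  for r in range(150,216,3): print(c,r,W[r,c].round(3),a["image"][r,c])
E
```

```text
193 150 [ 0.522 -0.19   0.215] [39 43 41]
193 153 [ 0.523 -0.191  0.206] [40 42 43]
193 156 [ 0.523 -0.192  0.196] [46 45 47]
193 159 [ 0.523 -0.193  0.186] [44 44 43]
193 162 [ 0.525 -0.193  0.177] [65 78 85]
193 165 [ 0.49  -0.199  0.135] [69 67 63]
193 168 [ 0.533 -0.194  0.162] [68 68 68]
193 171 [ 0.502 -0.2    0.123] [46 45 45]
193 174 [ 0.51  -0.2    0.118] [48 49 46]
193 177 [ 0.508 -0.201  0.105] [47 43 44]
193 180 [ 0.509 -0.202  0.094] [64 65 62]
193 183 [ 0.509 -0.203  0.082] [74 73 70]
193 186 [ 0.511 -0.204  0.072] [77 77 74]
193 189 [ 0.505 -0.206  0.054] [84 86 83]
193 192 [ 0.507 -0.207  0.044] [95 96 94]
193 195 [ 0.513 -0.207  0.037] [122 127 122]
193 198 [ 0.522 -0.207  0.034] [205 214 206]
193 201 [ 0.535 -0.206  0.035] [197 205 196]
193 204 [ 0.547 -0.206  0.035] [239 245 240]
193 207 [ 0.556 -0.206  0.032] [194 206 197]
193 210 [ 0.56  -0.206  0.023] [154 159 154]
193 213 [ 0.554 -0.208  0.004] [152 158 154]
196 150 [ 0.522 -0.182  0.216] [45 44 44]
196 153 [ 0.523 -0.183  0.206] [44 44 46]
196 156 [ 0.525 -0.184  0.197] [40 37 38]
196 159 [ 0.525 -0.185  0.187
[... 1037 characters left out ...]
 57]
199 168 [ 0.536 -0.178  0.165] [56 51 53]
199 171 [ 0.541 -0.178  0.158] [58 57 56]
199 174 [ 0.512 -0.183  0.12 ] [120 119 116]
199 177 [ 0.497 -0.186  0.094] [97 95 93]
199 180 [ 0.499 -0.186  0.084] [68 67 66]
199 183 [ 0.505 -0.187  0.077] [65 63 57]
199 186 [ 0.509 -0.187  0.07 ] [73 73 70]
199 189 [ 0.508 -0.188  0.056] [66 69 64]
199 192 [ 0.507 -0.19   0.043] [72 75 72]
199 195 [ 0.513 -0.19   0.036] [146 151 146]
199 198 [ 0.524 -0.19   0.035] [199 204 198]
199 201 [ 0.535 -0.189  0.034] [199 205 198]
199 204 [ 0.55  -0.188  0.037] [239 244 240]
199 207 [ 0.56  -0.188  0.036] [210 221 212]
199 210 [ 0.558 -0.189  0.021] [146 152 148]
199 213 [ 0.558 -0.191  0.007] [150 161 155]
```

The depth image shows the shut fingertips at about z 0.08, just above the post, while the state reports 0.046. I lift and measure this tool offset.

{"method": "jog_arm", "body": {"rows": [{"tx":0,"ty":0,"tz":-0.03,"wx":0,"wy":0,"wz":0,"jaw":0},{"tx":0,"ty":0,"tz":-0.06,"wx":0,"wy":0,"wz":0,"jaw":0},{"tx":0,"ty":0,"tz":-0.06,"wx":0,"wy":0,"wz":0,"jaw":0},{"tx":0,"ty":0,"tz":-0.06,"wx":0,"wy":0,"wz":0,"jaw":0}]}}

```text
time_s: 6.1
eef_pos: [0.4991, -0.1964, 0.1073]
tool_rot: [0.046, 0.999, -0.0, 0.002]
wrist_force: [-1.0, 0.4, -0.1]
finger_gap: 0.007
grasp_force: 0.0
```

```bash
python3 - <<'E'
from g import *
goto([.497,-.196,.046],84.5)
a=snapshot("scene");W=world(a);X,Y,Z=np.moveaxis(W,-1,0)
m=(a["image"].max(2)<100)&(X>.44)&(X<.53)&(abs(Y+.196)<.03)&(Z>.05)
P=W[m];
for z in np.arange(.06,.2,.005):
  q=P[(P[:,2]>=z)&(P[:,2]<z+.005)]
  if len(q): print(round(z,3),len(q),q.min(0).round(3),q.max(0).round(3))
cv2.imwrite("pics/s4.png",cv2.resize(a["image"][130:210,150:250],(600,480),interpolation=cv2.INTER_CUBIC))
E
```

```text
t 6.1 pos [ 0.4991 -0.1964  0.1073] yaw 84.69 SHIFT [0.0024 0.0002 0.0613] TURN [0.0002 0.004  0.0033] F [-1.03  0.43 -0.06] gap 0.007 gf 0.0
0.06 9 [ 0.502 -0.205  0.062] [ 0.51  -0.185  0.065]
0.065 13 [ 0.496 -0.208  0.065] [ 0.51  -0.185  0.069]
0.07 25 [ 0.491 -0.207  0.07 ] [ 0.514 -0.184  0.075]
0.075 18 [ 0.49  -0.205  0.075] [ 0.508 -0.187  0.08 ]
0.14 6 [ 0.504 -0.2    0.141] [ 0.514 -0.187  0.145]
0.145 8 [ 0.503 -0.203  0.145] [ 0.511 -0.186  0.149]
0.15 12 [ 0.502 -0.202  0.15 ] [ 0.513 -0.186  0.155]
0.155 7 [ 0.503 -0.201  0.155] [ 0.513 -0.186  0.159]
0.16 11 [ 0.507 -0.204  0.16 ] [ 0.515 -0.187  0.165]
0.165 11 [ 0.507 -0.203  0.165] [ 0.514 -0.187  0.17 ]
0.17 12 [ 0.507 -0.206  0.171] [ 0.513 -0.186  0.174]
0.175 12 [ 0.507 -0.207  0.175] [ 0.512 -0.189  0.18 ]
0.18 9 [ 0.507 -0.207  0.18 ] [ 0.514 -0.186  0.185]
0.185 17 [ 0.504 -0.209  0.186] [ 0.515 -0.185  0.19 ]
0.19 8 [ 0.505 -0.206  0.19 ] [ 0.513 -0.187  0.195]
0.195 1 [ 0.511 -0.203  0.197] [ 0.511 -0.203  0.197]
0.2 3 [ 0.495 -0.203  0.201] [ 0.512 -0.2    0.204]
```

View pics/s4.png

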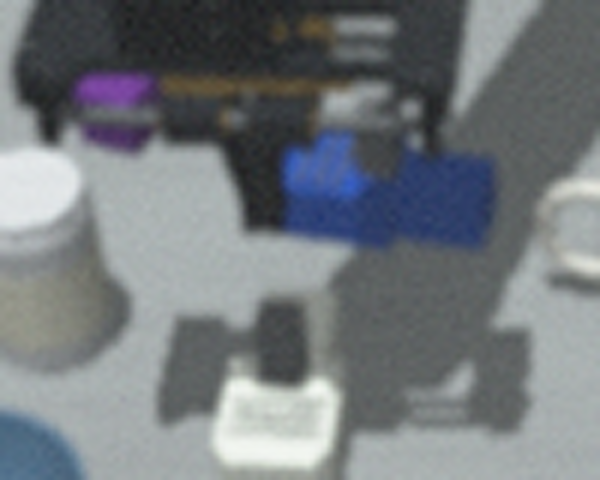

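The fingertips show at z≈0.140 in the picture (crop (270,225)) while the state says 0.107. So the true tip is about 33 mm above the reported TCP, and x and y agree. For a tip at 0.047 I command a reported z of about 0.014.

{"method": "jog_arm", "body": {"rows": [{"tx":0.002,"ty":0,"tz":0,"wx":0,"wy":0,"wz":0,"jaw":0.7},{"tx":0.002,"ty":0,"tz":0,"wx":0,"wy":0,"wz":0,"jaw":0.7},{"tx":0.002,"ty":0,"tz":0,"wx":0,"wy":0,"wz":0,"jaw":0.7},{"tx":0.002,"ty":0,"tz":0,"wx":0,"wy":0,"wz":0,"jaw":0.7},{"tx":0.002,"ty":0,"tz":0,"wx":0,"wy":0,"wz":0,"jaw":0.7}]}}

```text
time_s: 6.57
eef_pos: [0.4953, -0.1957, 0.1051]
tool_rot: [0.046, 0.999, 0.0, -0.0]
wrist_force: [-0.2, 0.4, -0.0]
finger_gap: 0.298
grasp_force: 0.0
```

{"method": "jog_arm", "body": {"rows": [{"tx":0,"ty":0,"tz":0,"wx":0,"wy":0,"wz":0,"jaw":0.7},{"tx":0,"ty":0,"tz":0,"wx":0,"wy":0,"wz":0,"jaw":0.7},{"tx":0,"ty":0,"tz":0.02,"wx":0,"wy":0,"wz":0,"jaw":0.7},{"tx":0,"ty":0,"tz":0.04,"wx":0,"wy":0,"wz":0,"jaw":0.7},{"tx":0,"ty":0,"tz":0.05,"wx":0,"wy":0,"wz":0,"jaw":0.7}]}}

```text
time_s: 6.98
eef_pos: [0.4945, -0.1953, 0.0537]
tool_rot: [0.046, 0.999, 0.0, -0.001]
wrist_force: [-0.7, 1.3, 0.2]
finger_gap: 0.658
grasp_force: 0.0
```

```bash
python3 - <<'E'
from g import *
goto([.497,-.196,.014],84.5)
E
```

```text
t 6.98 pos [ 0.4945 -0.1953  0.0537] yaw 84.69 SHIFT [-0.0026 -0.0005  0.0397] TURN [ 0.0004 -0.0023  0.0034] F [-0.73  1.33  0.16] gap 0.658 gf 0.0
```

{"method": "jog_arm", "body": {"rows": [{"tx":-0.002,"ty":-0.001,"tz":0.01,"wx":0,"wy":0,"wz":0,"jaw":0.7},{"tx":-0.002,"ty":-0.001,"tz":0.02,"wx":0,"wy":0,"wz":0,"jaw":0.7},{"tx":-0.002,"ty":-0.001,"tz":0.03,"wx":0,"wy":0,"wz":0,"jaw":0.7},{"tx":-0.002,"ty":-0.001,"tz":0.037,"wx":0,"wy":0,"wz":0,"jaw":0.7},{"tx":-0.002,"ty":-0.001,"tz":0.037,"wx":0,"wy":0,"wz":0,"jaw":0.7}]}}

```text
time_s: 7.4
eef_pos: [0.4965, -0.1967, 0.0171]
tool_rot: [0.046, 0.999, 0.0, -0.001]
wrist_force: [0.2, 0.3, -0.5]
finger_gap: 0.701
grasp_force: 0.0
```

{"method": "jog_arm", "body": {"rows": [{"tx":0,"ty":0,"tz":0,"wx":0,"wy":0,"wz":0,"jaw":0},{"tx":0,"ty":0,"tz":0,"wx":0,"wy":0,"wz":0,"jaw":0},{"tx":0,"ty":0,"tz":0,"wx":0,"wy":0,"wz":0,"jaw":0},{"tx":0,"ty":0,"tz":0,"wx":0,"wy":0,"wz":0,"jaw":0},{"tx":0,"ty":0,"tz":0,"wx":0,"wy":0,"wz":0,"jaw":0}], "squeeze": 30}}

```text
time_s: 7.82
eef_pos: [0.4979, -0.197, 0.019]
tool_rot: [0.046, 0.999, 0.0, 0.001]
wrist_force: [-0.0, 0.1, -1.0]
finger_gap: 0.408
grasp_force: 0.0
```

{"method": "jog_arm", "body": {"rows": [{"tx":0,"ty":0,"tz":0,"wx":0,"wy":0,"wz":0,"jaw":0},{"tx":0,"ty":0,"tz":0,"wx":0,"wy":0,"wz":0,"jaw":0},{"tx":0,"ty":0,"tz":0,"wx":0,"wy":0,"wz":0,"jaw":0}], "squeeze": 30}}

```text
time_s: 8.07
eef_pos: [0.4976, -0.197, 0.0187]
tool_rot: [0.046, 0.999, 0.0, 0.0]
wrist_force: [0.1, -0.7, 1.1]
finger_gap: 0.25
grasp_force: 30.0
```

Gripped with gap 0.25 and 30 N. Now lift.

{"method": "jog_arm", "body": {"rows": [{"tx":0,"ty":0,"tz":-0.02,"wx":0,"wy":0,"wz":0,"jaw":0},{"tx":0,"ty":0,"tz":-0.05,"wx":0,"wy":0,"wz":0,"jaw":0},{"tx":0,"ty":0,"tz":-0.08,"wx":0,"wy":0,"wz":0,"jaw":0},{"tx":0,"ty":0,"tz":-0.11,"wx":0,"wy":0,"wz":0,"jaw":0},{"tx":0,"ty":0,"tz":-0.13,"wx":0,"wy":0,"wz":0,"jaw":0}]}}

```text
time_s: 8.48
eef_pos: [0.4979, -0.1973, 0.1507]
tool_rot: [0.047, 0.999, -0.0, 0.001]
wrist_force: [0.2, -0.1, -3.5]
finger_gap: 0.254
grasp_force: 30.0
```

```bash
python3 - <<'E'
from g import *
goto([.46,.146,.15],96)
# dock midline & edges from rails (dark lines / heights) in both cameras
for cam in("top","scene"):
  s=snapshot(cam);W=world(s);X,Y,Z=np.moveaxis(W,-1,0)
  d=(X>.36)&(X<.78)&(Y>.07)&(Y<.24)
  pl=d&(s["image"].min(2)>(150 if cam=="top" else 170))&(Z>.004)&(Z<.03)
  P=W[pl];print(cam,len(P))
  if len(P)<50: continue
  q=P[(P[:,1]>.115)&(P[:,1]<.165)&(P[:,0]<.5)]
  for y in np.arange(.09,.2,.01):
    k=P[(abs(P[:,1]-y)<.005)]; 
    if len(k): print("  y%.3f xmin %.4f xmax %.4f"%(y,k[:,0].min(),k[:,0].max()))
  hd=d&(Z>.049)&(Z<.062)&(X>.62)&(Y<.2); H=W[hd]
  for x in np.arange(.62,.72,.01):
    k=H[abs(H[:,0]-x)<.005]
    if len(k): print("  head x%.2f n%d y %.4f..%.4f"%(x,len(k),k[:,1].min(),k[:,1].max()))
E
```

```text
t 8.48 pos [ 0.4979 -0.1973  0.1507] yaw 84.66 SHIFT [0.0696 0.3383 0.0006] TURN [-1.000e-04  1.800e-03 -1.979e-01] F [ 0.22 -0.08 -3.53] gap 0.254 gf 30.0
top 2158
  y0.090 xmin 0.4061 xmax 0.6511
  y0.100 xmin 0.4025 xmax 0.7202
  y0.110 xmin 0.3722 xmax 0.7016
  y0.120 xmin 0.4028 xmax 0.7009
  y0.130 xmin 0.3999 xmax 0.7008
  y0.140 xmin 0.3999 xmax 0.6658
  y0.150 xmin 0.3999 xmax 0.6625
  y0.160 xmin 0.3971 xmax 0.6456
  y0.170 xmin 0.3970 xmax 0.6459
  y0.180 xmin 0.3973 xmax 0.6532
  y0.190 xmin 0.3941 xmax 0.6560
  y0.200 xmin 0.3940 xmax 0.6459
  head x0.66 n6 y 0.1637..0.1942
  head x0.67 n47 y 0.1289..0.1978
  head x0.68 n55 y 0.1287..0.1978
  head x0.69 n54 y 0.1287..0.1979
  head x0.70 n29 y 0.1290..0.1979
scene 1945
  y0.090 xmin 0.4051 xmax 0.5381
  y0.100 xmin 0.4211 xmax 0.6715
  y0.110 xmin 0.4063 xmax 0.7044
  y0.120 xmin 0.4026 xmax 0.7050
  y0.130 xmin 0.4049 xmax 0.7049
  y0.140 xmin 0.4028 xmax 0.6359
  y0.150 xmin 0.4028 xmax 0.6360
  y0.160 xmin 0.3995 xmax 0.6345
  y0.170 xmin 0.4003 xmax 0.6242
  y0.180 xmin 0.4016 xmax 0.6233
  y0.190 xmin 0.4012 xmax 0.6308
  y0.200 xmin 0.4020 xmax 0.6423
  head x0.66 n1 y 0.1997..0.1997
  head x0.67 n52 y 0.1269..0.1983
  head x0.68 n81 y 0.1260..0.1997
  head x0.69 n78 y 0.1273..0.1999
  head x0.70 n78 y 0.1280..0.1978
  head x0.71 n3 y 0.1289..0.1348
```

{"method": "jog_arm", "body": {"rows": [{"tx":0.007,"ty":0.034,"tz":0,"wx":0,"wy":0,"wz":0,"jaw":0},{"tx":0.015,"ty":0.068,"tz":0,"wx":0,"wy":0,"wz":0,"jaw":0},{"tx":0.022,"ty":0.102,"tz":0,"wx":0,"wy":0,"wz":0,"jaw":0},{"tx":0.03,"ty":0.136,"tz":0,"wx":0,"wy":0,"wz":0,"jaw":0},{"tx":0.037,"ty":0.17,"tz":0,"wx":0,"wy":0,"wz":0,"jaw":0}]}}

```text
time_s: 9.0
eef_pos: [0.4742, -0.0227, 0.1463]
tool_rot: [0.046, 0.999, -0.0, -0.002]
wrist_force: [-1.0, 0.1, -3.1]
finger_gap: 0.248
grasp_force: 30.0
```

{"method": "jog_arm", "body": {"rows": [{"tx":0.007,"ty":0.034,"tz":0,"wx":0,"wy":0,"wz":-0.04,"jaw":0},{"tx":0.015,"ty":0.068,"tz":0,"wx":0,"wy":0,"wz":-0.08,"jaw":0},{"tx":0.022,"ty":0.102,"tz":0,"wx":0,"wy":0,"wz":-0.12,"jaw":0},{"tx":0.03,"ty":0.136,"tz":0,"wx":0,"wy":0,"wz":-0.16,"jaw":0},{"tx":0.037,"ty":0.168,"tz":0,"wx":0,"wy":0,"wz":-0.198,"jaw":0}]}}

```text
time_s: 9.42
eef_pos: [0.4529, 0.148, 0.1462]
tool_rot: [-0.054, 0.999, -0.0, -0.002]
wrist_force: [0.2, -0.1, -2.4]
finger_gap: 0.251
grasp_force: 30.0
```

```bash
python3 - <<'E'
from g import *
snapshot("scene");snapshot("scene")
goto([.456,.1454,.15],96)
E
```

```text
t 9.52 pos [0.452  0.1529 0.146 ] yaw 96.63 SHIFT [-0.0031 -0.0079 -0.004 ] TURN [ 0.0015 -0.0039  0.0111] F [-0.22  0.19 -2.91] gap 0.247 gf 30.0
```

{"method": "jog_arm", "body": {"rows": [{"tx":-0.003,"ty":-0.008,"tz":0,"wx":0,"wy":0,"wz":0.011,"jaw":0},{"tx":-0.003,"ty":-0.008,"tz":0.025,"wx":0,"wy":0,"wz":0.011,"jaw":0},{"tx":-0.003,"ty":-0.008,"tz":0.055,"wx":0,"wy":0,"wz":0.011,"jaw":0},{"tx":-0.003,"ty":-0.008,"tz":0.085,"wx":0,"wy":0,"wz":0.011,"jaw":0},{"tx":-0.003,"ty":-0.008,"tz":0.085,"wx":0,"wy":0,"wz":0.011,"jaw":0}]}}

```text
time_s: 9.93
eef_pos: [0.4538, 0.1341, 0.0571]
tool_rot: [-0.045, 0.999, -0.003, -0.006]
wrist_force: [-2.3, -1.9, -3.7]
finger_gap: 0.249
grasp_force: 30.0
```

```bash
python3 - <<'E'
from g import *
snapshot("top");snapshot("top")
goto([.456,.1454,.03],96)
a=snapshot("scene");W=world(a);X,Y,Z=np.moveaxis(W,-1,0)
for t in(.056,.062,.068,.074):
  m=(a["image"].min(2)>140)&(X>.38)&(X<.54)&(Y>.09)&(Y<.2)&(abs(Z-t)<.003);print(t,m.sum())
m=(a["image"].min(2)>140)&(X>.38)&(X<.54)&(Y>.09)&(Y<.2)&(Z>.052)&(Z<.09)
P=W[m];print("z med",np.median(P[:,2]))
for x in np.arange(.47,.53,.006):
  k=P[abs(P[:,0]-x)<.003]
  if len(k)>3: print("x%.3f n%d y %.4f..%.4f mid %.4f z %.3f"%(x,len(k),k[:,1].min(),k[:,1].max(),(k[:,1].min()+k[:,1].max())/2,np.median(k[:,2])))
cv2.imwrite("pics/s5.png",cv2.resize(a["image"][140:260,250:370],(600,600),interpolation=cv2.INTER_CUBIC))
E
```

```text
t 10.03 pos [0.458  0.1364 0.0624] yaw 95.23 SHIFT [0.0011 0.0092 0.0324] TURN [-0.0021 -0.0035 -0.0134] F [ 0.03  1.12 -3.13] gap 0.249 gf 30.0
0.056 23
0.062 19
0.068 30
0.074 54
z med 0.0772937687397198
x0.476 n12 y 0.1380..0.1653 mid 0.1516 z 0.077
x0.482 n16 y 0.1128..0.1636 mid 0.1382 z 0.078
x0.488 n29 y 0.1124..0.1652 mid 0.1388 z 0.078
x0.494 n24 y 0.1138..0.1643 mid 0.1390 z 0.079
x0.500 n31 y 0.1138..0.1670 mid 0.1404 z 0.079
x0.506 n32 y 0.1151..0.1680 mid 0.1415 z 0.080
x0.512 n54 y 0.1148..0.1636 mid 0.1392 z 0.073
x0.518 n75 y 0.1203..0.1578 mid 0.1391 z 0.067
```

View pics/s5.png

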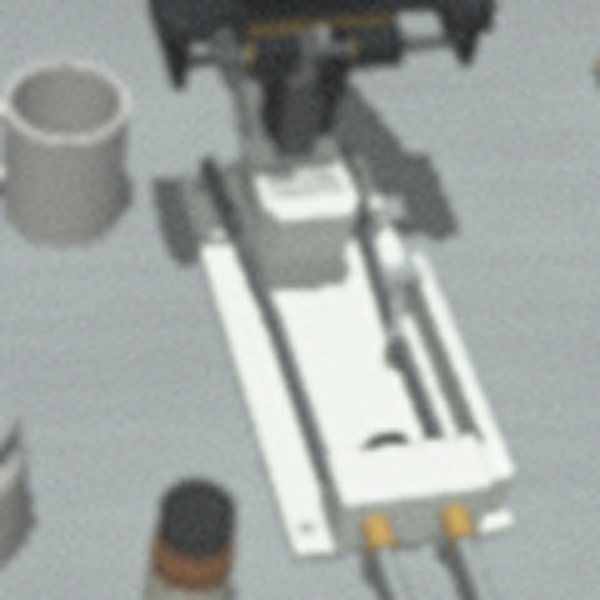

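Picture: the cassette (305,215 in the crop) hangs over the channel mouth, about 9 mm too far to -y, and the arm is still settling. I hold, then correct.

{"method": "jog_arm", "body": {"rows": [{"tx":0,"ty":0,"tz":0,"wx":0,"wy":0,"wz":0,"jaw":0},{"tx":0,"ty":0,"tz":0,"wx":0,"wy":0,"wz":0,"jaw":0},{"tx":0,"ty":0,"tz":0,"wx":0,"wy":0,"wz":0,"jaw":0},{"tx":0,"ty":0,"tz":0,"wx":0,"wy":0,"wz":0,"jaw":0}]}}

```text
time_s: 10.42
eef_pos: [0.4598, 0.1391, 0.0646]
tool_rot: [-0.047, 0.999, 0.0, 0.001]
wrist_force: [0.3, -0.0, -3.3]
finger_gap: 0.254
grasp_force: 30.0
```

```bash
python3 - <<'E'
from g import *
goto([.456,.1454,.0625],96)
E
```

```text
t 10.42 pos [0.4598 0.1391 0.0646] yaw 95.4 SHIFT [0.0032 0.0066 0.0021] TURN [ 0.0009  0.0019 -0.0104] F [ 0.33 -0.03 -3.32] gap 0.254 gf 30.0
```

{"method": "jog_arm", "body": {"rows": [{"tx":0.002,"ty":0.0065,"tz":0,"wx":0,"wy":0,"wz":-0.01,"jaw":0},{"tx":0.002,"ty":0.0065,"tz":0.005,"wx":0,"wy":0,"wz":-0.01,"jaw":0},{"tx":0.002,"ty":0.0065,"tz":0.005,"wx":0,"wy":0,"wz":-0.01,"jaw":0},{"tx":0.002,"ty":0.0065,"tz":0.005,"wx":0,"wy":0,"wz":-0.01,"jaw":0},{"tx":0.002,"ty":0.0065,"tz":0.005,"wx":0,"wy":0,"wz":-0.01,"jaw":0}]}}

```text
time_s: 10.83
eef_pos: [0.4562, 0.145, 0.0584]
tool_rot: [-0.052, 0.999, -0.0, -0.0]
wrist_force: [-0.8, 0.1, -3.6]
finger_gap: 0.253
grasp_force: 30.0
```

```bash
python3 - <<'E'
from g import *
goto([.4575,.1455,.0337],96)
E
```

```text
t 10.83 pos [0.4562 0.145  0.0584] yaw 95.98 SHIFT [-0.0013  0.0004  0.0247] TURN [-0.0003 -0.0003 -0.0004] F [-0.81  0.12 -3.58] gap 0.253 gf 30.0
```

{"method": "jog_arm", "body": {"rows": [{"tx":0,"ty":0,"tz":0.01,"wx":0,"wy":0,"wz":0,"jaw":0},{"tx":0,"ty":0,"tz":0.02,"wx":0,"wy":0,"wz":0,"jaw":0},{"tx":0,"ty":0,"tz":0.026,"wx":0,"wy":0,"wz":0,"jaw":0},{"tx":0,"ty":0,"tz":0.028,"wx":0,"wy":0,"wz":0,"jaw":0},{"tx":0,"ty":0,"tz":0.028,"wx":0,"wy":0,"wz":0,"jaw":0}]}}

```text
time_s: 11.25
eef_pos: [0.4557, 0.1447, 0.0296]
tool_rot: [-0.052, 0.999, -0.0, -0.001]
wrist_force: [0.0, -0.2, -3.7]
finger_gap: 0.25
grasp_force: 30.0
```

{"method": "jog_arm", "body": {"rows": [{"tx":0,"ty":0,"tz":0.001,"wx":0,"wy":0,"wz":0,"jaw":0},{"tx":0,"ty":0,"tz":0.002,"wx":0,"wy":0,"wz":0,"jaw":0},{"tx":0,"ty":0,"tz":0.002,"wx":0,"wy":0,"wz":0,"jaw":0}]}}

```text
time_s: 11.5
eef_pos: [0.4567, 0.1452, 0.0288]
tool_rot: [-0.052, 0.999, 0.0, 0.0]
wrist_force: [-0.3, -0.6, -3.5]
finger_gap: 0.249
grasp_force: 30.0
```

```bash
python3 - <<'E'
from g import *
goto([.4575,.1455,.0287],96)
a=snapshot("scene");W=world(a);X,Y,Z=np.moveaxis(W,-1,0)
m=(a["image"].min(2)>140)&(X>.38)&(X<.535)&(Y>.11)&(Y<.18)&(Z>.035)&(Z<.06)
P=W[m];print(len(P),np.median(P[P[:,0]<.51],0).round(4), P[:,0].max())
E
```

```text
t 11.5 pos [0.4567 0.1452 0.0288] yaw 95.97 SHIFT [-0.0008  0.0002  0.0001] TURN [ 0.0002  0.0007 -0.0005] F [-0.28 -0.57 -3.49] gap 0.249 gf 30.0
206 [0.4934 0.151  0.0459] 0.519538985959216
```

{"method": "jog_arm", "body": {"rows": [{"tx":0,"ty":0,"tz":0.001,"wx":0,"wy":0,"wz":0,"jaw":0},{"tx":0,"ty":0,"tz":0.001,"wx":0,"wy":0,"wz":0,"jaw":0},{"tx":0,"ty":0,"tz":0.001,"wx":0,"wy":0,"wz":0,"jaw":0}]}}

```text
time_s: 11.8
eef_pos: [0.4567, 0.1452, 0.0287]
tool_rot: [-0.052, 0.999, 0.0, 0.0]
wrist_force: [-3.0, -1.2, 4.8]
finger_gap: 0.248
grasp_force: 30.0
```

{"method": "jog_arm", "body": {"rows": [{"tx":0,"ty":0,"tz":0.001,"wx":0,"wy":0,"wz":0,"jaw":0},{"tx":0,"ty":0,"tz":0.001,"wx":0,"wy":0,"wz":0,"jaw":0},{"tx":0,"ty":0,"tz":0.001,"wx":0,"wy":0,"wz":0,"jaw":0}]}}

```text
time_s: 12.05
eef_pos: [0.4567, 0.1452, 0.0287]
tool_rot: [-0.052, 0.999, 0.0, 0.0]
wrist_force: [-5.5, -2.4, 12.6]
finger_gap: 0.252
grasp_force: 30.0
```

Seated (Fz rising). I ease off the downward force and slide.

{"method": "jog_arm", "body": {"rows": [{"tx":0,"ty":0,"tz":-0.0015,"wx":0,"wy":0,"wz":0,"jaw":0},{"tx":-0.008,"ty":0,"tz":-0.0015,"wx":0,"wy":0,"wz":0,"jaw":0},{"tx":-0.016,"ty":0,"tz":-0.0015,"wx":0,"wy":0,"wz":0,"jaw":0},{"tx":-0.024,"ty":0,"tz":-0.0015,"wx":0,"wy":0,"wz":0,"jaw":0},{"tx":-0.03,"ty":0,"tz":-0.0015,"wx":0,"wy":0,"wz":0,"jaw":0}]}}

```text
time_s: 12.47
eef_pos: [0.4877, 0.1487, 0.0287]
tool_rot: [-0.052, 0.999, 0.0, 0.0]
wrist_force: [-3.9, -0.1, 7.1]
finger_gap: 0.253
grasp_force: 30.0
```

{"method": "jog_arm", "body": {"rows": [{"tx":-0.005,"ty":0,"tz":0,"wx":0,"wy":0,"wz":0,"jaw":0},{"tx":-0.01,"ty":0,"tz":0,"wx":0,"wy":0,"wz":0,"jaw":0},{"tx":-0.015,"ty":0,"tz":0,"wx":0,"wy":0,"wz":0,"jaw":0},{"tx":-0.02,"ty":0,"tz":0,"wx":0,"wy":0,"wz":0,"jaw":0},{"tx":-0.02,"ty":0,"tz":0,"wx":0,"wy":0,"wz":0,"jaw":0}]}}

```text
time_s: 12.88
eef_pos: [0.5085, 0.1507, 0.0287]
tool_rot: [-0.052, 0.999, 0.0, 0.001]
wrist_force: [-0.5, 0.6, 3.0]
finger_gap: 0.255
grasp_force: 30.0
```

```bash
cat >> g.py <<'E'
def dk():
    s=get_state();p=s["eef_pos"]-np.array([.5502,.1554,0]);c,q=np.cos(np.radians(6)),np.sin(np.radians(6));f=s["wrist_force"]
    print("dock x %.1f y %.1f mm z %.4f"%((p[0]*c+p[1]*q)*1e3,(-p[0]*q+p[1]*c)*1e3,p[2]),"Fx %.1f Fy %.1f Fz %.1f"%(f[0]*c+f[1]*q,-f[0]*q+f[1]*c,f[2]),"gap",round(s["finger_gap"],3),"t",round(s["time_s"],2),"tau",np.round(s["wrist_torque"],2))
E
python3 - <<'E'
from g import *
dk();goto([.4575,.1455,.0287],96)
E
```

```text
dock x -41.9 y -0.3 mm z 0.0287 Fx -0.4 Fy 0.7 Fz 3.0 gap 0.255 t 12.88 tau [ 0.23 -0.01  0.  ]
t 12.88 pos [0.5085 0.1507 0.0287] yaw 95.96 SHIFT [ 0.0513  0.0001 -0.0001] TURN [ 0.0003  0.0027 -0.0008] F [-0.48  0.62  2.96] gap 0.255 gf 30.0
```

{"method": "jog_arm", "body": {"rows": [{"tx":-0.005,"ty":0,"tz":0,"wx":0,"wy":0,"wz":0,"jaw":0},{"tx":-0.01,"ty":0,"tz":0,"wx":0,"wy":0,"wz":0,"jaw":0},{"tx":-0.015,"ty":0,"tz":0,"wx":0,"wy":0,"wz":0,"jaw":0},{"tx":-0.02,"ty":0,"tz":0,"wx":0,"wy":0,"wz":0,"jaw":0},{"tx":-0.025,"ty":0,"tz":0,"wx":0,"wy":0,"wz":0,"jaw":0}]}}

```text
time_s: 13.3
eef_pos: [0.5313, 0.1528, 0.0287]
tool_rot: [-0.052, 0.999, 0.0, -0.0]
wrist_force: [-4.8, -1.8, 8.9]
finger_gap: 0.248
grasp_force: 30.0
```

{"method": "jog_arm", "body": {"rows": [{"tx":-0.005,"ty":0,"tz":0,"wx":0,"wy":0,"wz":0,"jaw":0},{"tx":-0.01,"ty":0,"tz":0,"wx":0,"wy":0,"wz":0,"jaw":0},{"tx":-0.015,"ty":0,"tz":0,"wx":0,"wy":0,"wz":0,"jaw":0},{"tx":-0.02,"ty":0,"tz":0,"wx":0,"wy":0,"wz":0,"jaw":0},{"tx":-0.02,"ty":0,"tz":0,"wx":0,"wy":0,"wz":0,"jaw":0}]}}

```text
time_s: 13.72
eef_pos: [0.5526, 0.1549, 0.0287]
tool_rot: [-0.052, 0.999, -0.0, 0.001]
wrist_force: [-0.8, -0.6, 4.9]
finger_gap: 0.249
grasp_force: 30.0
```

```bash
python3 - <<'E'
from g import *
dk();goto([.4575,.1455,.0287],96)
E
```

```text
dock x 2.3 y -0.8 mm z 0.0287 Fx -0.9 Fy -0.5 Fz 4.9 gap 0.249 t 13.72 tau [-0.01  0.28  0.  ]
t 13.72 pos [0.5526 0.1549 0.0287] yaw 95.95 SHIFT [ 0.0955  0.0005 -0.0001] TURN [-0.0001  0.0017 -0.0008] F [-0.81 -0.59  4.94] gap 0.249 gf 30.0
```

{"method": "jog_arm", "body": {"rows": [{"tx":-0.003,"ty":0,"tz":-0.0003,"wx":0,"wy":0,"wz":0,"jaw":0},{"tx":-0.006,"ty":0,"tz":-0.0003,"wx":0,"wy":0,"wz":0,"jaw":0},{"tx":-0.009,"ty":0,"tz":-0.0003,"wx":0,"wy":0,"wz":0,"jaw":0},{"tx":-0.012,"ty":0,"tz":-0.0003,"wx":0,"wy":0,"wz":0,"jaw":0},{"tx":-0.012,"ty":0,"tz":-0.0003,"wx":0,"wy":0,"wz":0,"jaw":0}]}}

```text
time_s: 14.13
eef_pos: [0.5638, 0.156, 0.0287]
tool_rot: [-0.052, 0.999, -0.0, 0.0]
wrist_force: [-2.0, -1.3, 4.9]
finger_gap: 0.251
grasp_force: 30.0
```

```bash
python3 - <<'E'
from g import *
dk()
from h import *
a=snapshot("scene")
cv2.imwrite("pics/s6.png",cv2.resize(a["image"][170:250,280:370],(720,600),interpolation=cv2.INTER_CUBIC))
E
```

```text
dock x 13.6 y -0.9 mm z 0.0287 Fx -2.1 Fy -1.0 Fz 4.9 gap 0.251 t 14.13 tau [-0.07  0.43  0.04]
```

View pics/s6.png

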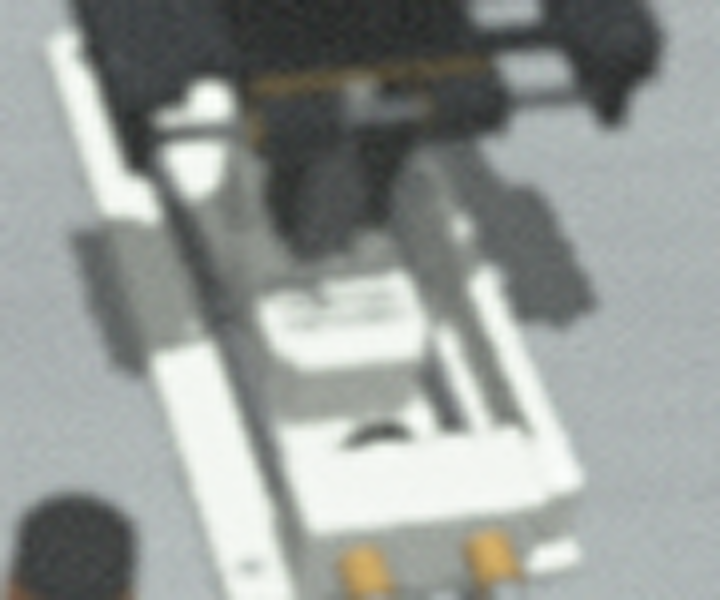

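The picture shows the cassette straight in the channel (nose at (350,400)) and a gap still left before the seal at (380,435). I creep on and watch Fx.

{"method": "jog_arm", "body": {"rows": [{"tx":-0.002,"ty":0,"tz":0,"wx":0,"wy":0,"wz":0,"jaw":0},{"tx":-0.004,"ty":0,"tz":0,"wx":0,"wy":0,"wz":0,"jaw":0},{"tx":-0.006,"ty":0,"tz":0,"wx":0,"wy":0,"wz":0,"jaw":0},{"tx":-0.006,"ty":0,"tz":0,"wx":0,"wy":0,"wz":0,"jaw":0}]}}

```text
time_s: 14.52
eef_pos: [0.5695, 0.1566, 0.0287]
tool_rot: [-0.052, 0.999, -0.0, 0.0]
wrist_force: [-2.9, -0.1, 4.8]
finger_gap: 0.251
grasp_force: 30.0
```

{"method": "jog_arm", "body": {"rows": [{"tx":-0.001,"ty":0,"tz":0,"wx":0,"wy":0,"wz":0,"jaw":0},{"tx":-0.002,"ty":0,"tz":0,"wx":0,"wy":0,"wz":0,"jaw":0},{"tx":-0.003,"ty":0,"tz":0,"wx":0,"wy":0,"wz":0,"jaw":0},{"tx":-0.003,"ty":0,"tz":0,"wx":0,"wy":0,"wz":0,"jaw":0}]}}

```text
time_s: 14.85
eef_pos: [0.5722, 0.1568, 0.0287]
tool_rot: [-0.052, 0.999, -0.0, -0.0]
wrist_force: [-3.4, -0.6, 6.2]
finger_gap: 0.244
grasp_force: 30.0
```

{"method": "jog_arm", "body": {"rows": [{"tx":-0.001,"ty":0,"tz":-0.0002,"wx":0,"wy":0,"wz":0,"jaw":0},{"tx":-0.002,"ty":0,"tz":-0.0002,"wx":0,"wy":0,"wz":0,"jaw":0},{"tx":-0.003,"ty":0,"tz":-0.0002,"wx":0,"wy":0,"wz":0,"jaw":0},{"tx":-0.003,"ty":0,"tz":-0.0002,"wx":0,"wy":0,"wz":0,"jaw":0}]}}

```text
time_s: 15.18
eef_pos: [0.5751, 0.1571, 0.0287]
tool_rot: [-0.052, 0.999, -0.0, -0.0]
wrist_force: [-3.1, -0.9, 5.4]
finger_gap: 0.251
grasp_force: 30.0
```

{"method": "jog_arm", "body": {"rows": [{"tx":-0.001,"ty":0,"tz":0,"wx":0,"wy":0,"wz":0,"jaw":0},{"tx":-0.002,"ty":0,"tz":0,"wx":0,"wy":0,"wz":0,"jaw":0},{"tx":-0.003,"ty":0,"tz":0,"wx":0,"wy":0,"wz":0,"jaw":0},{"tx":-0.003,"ty":0,"tz":0,"wx":0,"wy":0,"wz":0,"jaw":0}]}}

```text
time_s: 15.52
eef_pos: [0.5781, 0.1574, 0.0287]
tool_rot: [-0.052, 0.999, -0.0, -0.0]
wrist_force: [-3.0, -1.6, 5.4]
finger_gap: 0.246
grasp_force: 30.0
```

{"method": "jog_arm", "body": {"rows": [{"tx":-0.001,"ty":0,"tz":0,"wx":0,"wy":0,"wz":0,"jaw":0},{"tx":-0.002,"ty":0,"tz":0,"wx":0,"wy":0,"wz":0,"jaw":0},{"tx":-0.003,"ty":0,"tz":0,"wx":0,"wy":0,"wz":0,"jaw":0},{"tx":-0.003,"ty":0,"tz":0,"wx":0,"wy":0,"wz":0,"jaw":0}]}}

```text
time_s: 15.85
eef_pos: [0.5811, 0.1577, 0.0287]
tool_rot: [-0.052, 0.999, -0.0, -0.0]
wrist_force: [-3.4, -1.2, 5.3]
finger_gap: 0.249
grasp_force: 30.0
```

{"method": "jog_arm", "body": {"rows": [{"tx":-0.001,"ty":0,"tz":0,"wx":0,"wy":0,"wz":0,"jaw":0},{"tx":-0.002,"ty":0,"tz":0,"wx":0,"wy":0,"wz":0,"jaw":0},{"tx":-0.003,"ty":0,"tz":0,"wx":0,"wy":0,"wz":0,"jaw":0},{"tx":-0.003,"ty":0,"tz":0,"wx":0,"wy":0,"wz":0,"jaw":0}]}}

```text
time_s: 16.18
eef_pos: [0.584, 0.158, 0.0287]
tool_rot: [-0.052, 0.999, -0.0, -0.0]
wrist_force: [-2.7, -2.2, 5.5]
finger_gap: 0.247
grasp_force: 30.0
```

{"method": "jog_arm", "body": {"rows": [{"tx":-0.001,"ty":0,"tz":0,"wx":0,"wy":0,"wz":0,"jaw":0},{"tx":-0.002,"ty":0,"tz":0,"wx":0,"wy":0,"wz":0,"jaw":0},{"tx":-0.003,"ty":0,"tz":0,"wx":0,"wy":0,"wz":0,"jaw":0},{"tx":-0.003,"ty":0,"tz":0,"wx":0,"wy":0,"wz":0,"jaw":0}]}}

```text
time_s: 16.52
eef_pos: [0.5871, 0.1583, 0.0287]
tool_rot: [-0.052, 0.999, -0.0, -0.0]
wrist_force: [-3.6, -0.8, 5.3]
finger_gap: 0.248
grasp_force: 30.0
```

{"method": "jog_arm", "body": {"rows": [{"tx":-0.001,"ty":0,"tz":0,"wx":0,"wy":0,"wz":0,"jaw":0},{"tx":-0.002,"ty":0,"tz":0,"wx":0,"wy":0,"wz":0,"jaw":0},{"tx":-0.003,"ty":0,"tz":0,"wx":0,"wy":0,"wz":0,"jaw":0},{"tx":-0.003,"ty":0,"tz":0,"wx":0,"wy":0,"wz":0,"jaw":0}]}}

```text
time_s: 16.85
eef_pos: [0.5899, 0.1586, 0.0287]
tool_rot: [-0.052, 0.999, -0.0, -0.0]
wrist_force: [-2.7, -1.3, 5.4]
finger_gap: 0.247
grasp_force: 30.0
```

{"method": "jog_arm", "body": {"rows": [{"tx":-0.001,"ty":0,"tz":0,"wx":0,"wy":0,"wz":0,"jaw":0},{"tx":-0.002,"ty":0,"tz":0,"wx":0,"wy":0,"wz":0,"jaw":0},{"tx":-0.003,"ty":0,"tz":0,"wx":0,"wy":0,"wz":0,"jaw":0},{"tx":-0.003,"ty":0,"tz":0,"wx":0,"wy":0,"wz":0,"jaw":0}]}}

```text
time_s: 17.18
eef_pos: [0.5917, 0.1589, 0.0288]
tool_rot: [-0.052, 0.999, -0.0, -0.001]
wrist_force: [-6.9, -1.3, 8.4]
finger_gap: 0.251
grasp_force: 30.0
```

{"method": "jog_arm", "body": {"rows": [{"tx":-0.001,"ty":0,"tz":0,"wx":0,"wy":0,"wz":0,"jaw":0},{"tx":-0.002,"ty":0,"tz":0,"wx":0,"wy":0,"wz":0,"jaw":0},{"tx":-0.003,"ty":0,"tz":0,"wx":0,"wy":0,"wz":0,"jaw":0},{"tx":-0.003,"ty":0,"tz":0,"wx":0,"wy":0,"wz":0,"jaw":0}]}}

```text
time_s: 17.52
eef_pos: [0.5934, 0.1591, 0.0288]
tool_rot: [-0.052, 0.999, -0.0, -0.003]
wrist_force: [-10.2, -1.8, 11.3]
finger_gap: 0.25
grasp_force: 30.0
```

Seal contact: Fx is rising. Smaller steps now.

{"method": "jog_arm", "body": {"rows": [{"tx":-0.0008,"ty":0,"tz":-0.0004,"wx":0,"wy":0,"wz":0,"jaw":0},{"tx":-0.0015,"ty":0,"tz":-0.0004,"wx":0,"wy":0,"wz":0,"jaw":0},{"tx":-0.0015,"ty":0,"tz":-0.0004,"wx":0,"wy":0,"wz":0,"jaw":0}]}}

```text
time_s: 17.77
eef_pos: [0.5942, 0.1591, 0.0289]
tool_rot: [-0.052, 0.999, -0.0, -0.003]
wrist_force: [-11.6, -1.7, 11.5]
finger_gap: 0.249
grasp_force: 30.0
```

{"method": "jog_arm", "body": {"rows": [{"tx":-0.0005,"ty":0,"tz":0,"wx":0,"wy":0,"wz":0,"jaw":0},{"tx":-0.001,"ty":0,"tz":0,"wx":0,"wy":0,"wz":0,"jaw":0},{"tx":-0.001,"ty":0,"tz":0,"wx":0,"wy":0,"wz":0,"jaw":0}]}}

```text
time_s: 18.02
eef_pos: [0.5947, 0.1592, 0.0289]
tool_rot: [-0.052, 0.999, -0.0, -0.004]
wrist_force: [-12.0, -2.2, 12.0]
finger_gap: 0.251
grasp_force: 30.0
```

```bash
python3 - <<'E'
from g import *
dk()
E
```

```text
dock x 44.7 y -0.9 mm z 0.0289 Fx -12.2 Fy -0.9 Fz 12.0 gap 0.251 t 18.02 tau [-0.35  2.47  0.05]
```

{"method": "jog_arm", "body": {"rows": [{"tx":-0.0005,"ty":0,"tz":0,"wx":0,"wy":0,"wz":0,"jaw":0},{"tx":-0.001,"ty":0,"tz":0,"wx":0,"wy":0,"wz":0,"jaw":0},{"tx":-0.001,"ty":0,"tz":0,"wx":0,"wy":0,"wz":0,"jaw":0}]}}

```text
time_s: 18.27
eef_pos: [0.5953, 0.1593, 0.0289]
tool_rot: [-0.052, 0.999, -0.0, -0.004]
wrist_force: [-14.2, -2.4, 14.0]
finger_gap: 0.251
grasp_force: 30.0
```

```bash
python3 - <<'E'
from g import *
dk()
a=snapshot("scene");b=snapshot("top")
cv2.imwrite("pics/s7.png",np.hstack([cv2.resize(a["image"][185:245,300:360],(400,400),interpolation=cv2.INTER_CUBIC),cv2.resize(b["image"][130:190,175:235],(400,400),interpolation=cv2.INTER_CUBIC)]))
for cam in("scene","top"):
  for r in regions_of("catch",cam)[:2]: print(cam,r["conf"],r["centre"],r["region"].sum())
E
```

```text
dock x 45.2 y -0.9 mm z 0.0289 Fx -14.4 Fy -0.9 Fz 14.0 gap 0.251 t 18.27 tau [-0.42  2.7   0.03]
scene 0.43 [193.5, 257.2] 1805
```

View pics/s7.png

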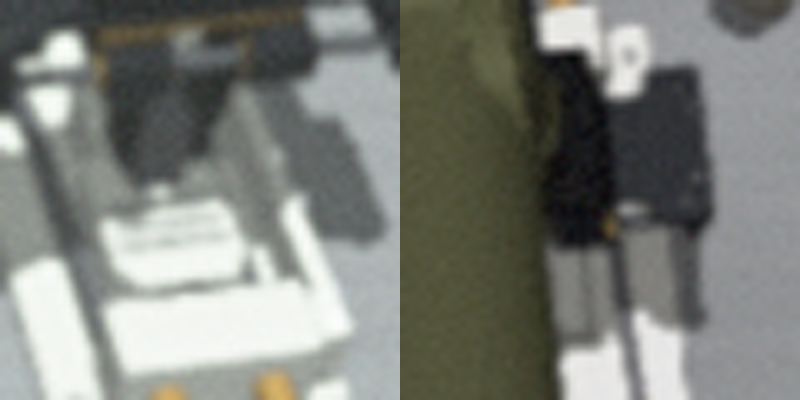

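{"method": "jog_arm", "body": {"rows": [{"tx":0,"ty":0,"tz":-0.0008,"wx":0,"wy":0,"wz":0,"jaw":0},{"tx":-0.0005,"ty":0,"tz":-0.0015,"wx":0,"wy":0,"wz":0,"jaw":0},{"tx":-0.0005,"ty":0,"tz":-0.0015,"wx":0,"wy":0,"wz":0,"jaw":0}]}}

```text
time_s: 18.72
eef_pos: [0.5955, 0.1593, 0.0291]
tool_rot: [-0.052, 0.999, -0.001, -0.005]
wrist_force: [-11.4, -1.3, 7.7]
finger_gap: 0.248
grasp_force: 30.0
```

```bash
python3 - <<'E'
from g import *
dk()
E
```

```text
dock x 45.4 y -0.9 mm z 0.0291 Fx -11.5 Fy -0.1 Fz 7.7 gap 0.248 t 18.72 tau [-0.26  2.26 -0.02]
```

{"method": "jog_arm", "body": {"rows": [{"tx":-0.0005,"ty":0,"tz":0,"wx":0,"wy":0,"wz":0,"jaw":0},{"tx":-0.001,"ty":0,"tz":0,"wx":0,"wy":0,"wz":0,"jaw":0},{"tx":-0.001,"ty":0,"tz":0,"wx":0,"wy":0,"wz":0,"jaw":0}]}}

```text
time_s: 18.97
eef_pos: [0.596, 0.1594, 0.0292]
tool_rot: [-0.052, 0.999, -0.001, -0.005]
wrist_force: [-12.9, -1.4, 9.2]
finger_gap: 0.249
grasp_force: 30.0
```

{"method": "jog_arm", "body": {"rows": [{"tx":-0.0005,"ty":0,"tz":0,"wx":0,"wy":0,"wz":0,"jaw":0},{"tx":-0.001,"ty":0,"tz":0,"wx":0,"wy":0,"wz":0,"jaw":0},{"tx":-0.001,"ty":0,"tz":0,"wx":0,"wy":0,"wz":0,"jaw":0}]}}

```text
time_s: 19.22
eef_pos: [0.5966, 0.1594, 0.0292]
tool_rot: [-0.052, 0.999, -0.001, -0.006]
wrist_force: [-13.9, -1.7, 9.2]
finger_gap: 0.25
grasp_force: 30.0
```

```bash
python3 - <<'E'
from g import *
dk()
E
```

```text
dock x 46.5 y -0.8 mm z 0.0292 Fx -14.0 Fy -0.2 Fz 9.2 gap 0.25 t 19.22 tau [-0.37  2.86 -0.04]
```

{"method": "jog_arm", "body": {"rows": [{"tx":-0.0005,"ty":0,"tz":0,"wx":0,"wy":0,"wz":0,"jaw":0},{"tx":-0.001,"ty":0,"tz":0,"wx":0,"wy":0,"wz":0,"jaw":0},{"tx":-0.001,"ty":0,"tz":0,"wx":0,"wy":0,"wz":0,"jaw":0}]}}

```text
time_s: 19.47
eef_pos: [0.5972, 0.1595, 0.0293]
tool_rot: [-0.052, 0.999, -0.001, -0.006]
wrist_force: [-14.4, -2.5, 9.8]
finger_gap: 0.25
grasp_force: 30.0
```

{"method": "jog_arm", "body": {"rows": [{"tx":0.002,"ty":0,"tz":0,"wx":0,"wy":0,"wz":0,"jaw":0},{"tx":0.004,"ty":0,"tz":0,"wx":0,"wy":0,"wz":0,"jaw":0},{"tx":0.004,"ty":0,"tz":0,"wx":0,"wy":0,"wz":0,"jaw":0}]}}

```text
time_s: 19.72
eef_pos: [0.5952, 0.1593, 0.0291]
tool_rot: [-0.052, 0.999, -0.001, -0.004]
wrist_force: [-8.5, -1.6, 4.5]
finger_gap: 0.25
grasp_force: 30.0
```

{"method": "jog_arm", "body": {"rows": [{"tx":0.002,"ty":0,"tz":0,"wx":0,"wy":0,"wz":0,"jaw":0},{"tx":0.004,"ty":0,"tz":0,"wx":0,"wy":0,"wz":0,"jaw":0},{"tx":0.004,"ty":0,"tz":0,"wx":0,"wy":0,"wz":0,"jaw":0}]}}

```text
time_s: 19.97
eef_pos: [0.5934, 0.1591, 0.0291]
tool_rot: [-0.052, 0.999, -0.0, -0.001]
wrist_force: [-3.3, -0.2, -3.1]
finger_gap: 0.25
grasp_force: 30.0
```

{"method": "jog_arm", "body": {"rows": [{"tx":0.001,"ty":0,"tz":0.0003,"wx":0,"wy":0,"wz":0,"jaw":0},{"tx":0.002,"ty":0,"tz":0.0003,"wx":0,"wy":0,"wz":0,"jaw":0},{"tx":0.002,"ty":0,"tz":0.0003,"wx":0,"wy":0,"wz":0,"jaw":0}]}}

```text
time_s: 20.22
eef_pos: [0.5932, 0.159, 0.0294]
tool_rot: [-0.052, 0.999, -0.0, 0.001]
wrist_force: [1.8, 0.0, -7.4]
finger_gap: 0.253
grasp_force: 30.0
```

{"method": "jog_arm", "body": {"rows": [{"tx":0.001,"ty":0,"tz":0.0003,"wx":0,"wy":0,"wz":0,"jaw":0},{"tx":0.002,"ty":0,"tz":0.0003,"wx":0,"wy":0,"wz":0,"jaw":0},{"tx":0.002,"ty":0,"tz":0.0003,"wx":0,"wy":0,"wz":0,"jaw":0}]}}

```text
time_s: 20.47
eef_pos: [0.593, 0.1589, 0.03]
tool_rot: [-0.052, 0.999, -0.0, 0.002]
wrist_force: [6.0, 0.3, -9.2]
finger_gap: 0.25
grasp_force: 30.0
```

```bash
python3 - <<'E'
from g import *
dk()
E
```

```text
dock x 42.9 y -1.0 mm z 0.0300 Fx 6.0 Fy -0.4 Fz -9.2 gap 0.25 t 20.47 tau [-0.05 -1.44 -0.24]
```

The catch holds: the pull-back stops dead and Fx reverses. I relax the strain and then release.

{"method": "jog_arm", "body": {"rows": [{"tx":-0.0015,"ty":0,"tz":0.0005,"wx":0,"wy":0,"wz":0,"jaw":0},{"tx":-0.003,"ty":0,"tz":0.001,"wx":0,"wy":0,"wz":0,"jaw":0},{"tx":-0.003,"ty":0,"tz":0.001,"wx":0,"wy":0,"wz":0,"jaw":0}]}}

```text
time_s: 20.72
eef_pos: [0.5933, 0.1592, 0.0293]
tool_rot: [-0.052, 0.999, -0.0, -0.001]
wrist_force: [-1.5, -1.3, -1.2]
finger_gap: 0.255
grasp_force: 30.0
```

```bash
python3 - <<'E'
from g import *
dk();goto([.5932,.1590,.0288],96)
E
```

```text
dock x 43.3 y -0.7 mm z 0.0293 Fx -1.7 Fy -1.1 Fz -1.2 gap 0.255 t 20.72 tau [-0.23  0.35 -0.08]
t 20.72 pos [0.5933 0.1592 0.0293] yaw 95.97 SHIFT [ 0.0002 -0.0002  0.0005] TURN [-0.0001 -0.0011 -0.0005] F [-1.54 -1.25 -1.25] gap 0.255 gf 30.0
```

{"method": "jog_arm", "body": {"rows": [{"tx":0,"ty":0,"tz":0,"wx":0,"wy":0,"wz":0,"jaw":0.55},{"tx":0,"ty":0,"tz":0,"wx":0,"wy":0,"wz":0,"jaw":0.55},{"tx":0,"ty":0,"tz":0,"wx":0,"wy":0,"wz":0,"jaw":0.55},{"tx":0,"ty":0,"tz":0,"wx":0,"wy":0,"wz":0,"jaw":0.55},{"tx":0,"ty":0,"tz":0,"wx":0,"wy":0,"wz":0,"jaw":0.55}]}}

```text
time_s: 21.13
eef_pos: [0.5939, 0.1598, 0.0292]
tool_rot: [-0.052, 0.999, 0.0, 0.0]
wrist_force: [0.7, 0.5, -0.2]
finger_gap: 0.512
grasp_force: 0.0
```

{"method": "jog_arm", "body": {"rows": [{"tx":0,"ty":0,"tz":-0.015,"wx":0,"wy":0,"wz":0,"jaw":0.55},{"tx":0,"ty":0,"tz":-0.04,"wx":0,"wy":0,"wz":0,"jaw":0.55},{"tx":0,"ty":0,"tz":-0.07,"wx":0,"wy":0,"wz":0,"jaw":0.55},{"tx":0,"ty":0,"tz":-0.1,"wx":0,"wy":0,"wz":0,"jaw":0.55},{"tx":0,"ty":0,"tz":-0.13,"wx":0,"wy":0,"wz":0,"jaw":0.55}]}}

```text
time_s: 21.55
eef_pos: [0.5934, 0.1594, 0.1603]
tool_rot: [-0.052, 0.999, 0.0, 0.0]
wrist_force: [0.8, 1.0, -0.4]
finger_gap: 0.549
grasp_force: 0.0
```

{"method": "jog_arm", "body": {"rows": [{"tx":0.04,"ty":0,"tz":0,"wx":0,"wy":0,"wz":0,"jaw":0.55},{"tx":0.08,"ty":0,"tz":0,"wx":0,"wy":0,"wz":0,"jaw":0.55},{"tx":0.12,"ty":0,"tz":0,"wx":0,"wy":0,"wz":0,"jaw":0.55},{"tx":0.14,"ty":0,"tz":0,"wx":0,"wy":0,"wz":0,"jaw":0.55},{"tx":0.14,"ty":0,"tz":0,"wx":0,"wy":0,"wz":0,"jaw":0.55}]}}

```text
time_s: 21.97
eef_pos: [0.4505, 0.1451, 0.159]
tool_rot: [-0.053, 0.999, 0.001, -0.001]
wrist_force: [0.0, 0.7, 0.3]
finger_gap: 0.551
grasp_force: 0.0
```

```bash
python3 - <<'E'
from g import *
dk()
a=snapshot("scene");b=snapshot("top")
cv2.imwrite("pics/s8.png",np.hstack([cv2.resize(a["image"][170:250,290:370],(400,400),interpolation=cv2.INTER_CUBIC),cv2.resize(b["image"][130:200,165:235],(400,400),interpolation=cv2.INTER_CUBIC)]))
W=world(a);X,Y,Z=np.moveaxis(W,-1,0)
m=(X>.56)&(X<.63)&(Y>.14)&(Y<.18)&(Z>.069)&(Z<.1);print("post",m.sum(),W[m].mean(0).round(4),W[m][:,:3].min(0).round(3),W[m].max(0).round(3))
E
```

```text
dock x -100.3 y 0.1 mm z 0.1590 Fx 0.1 Fy 0.7 Fz 0.3 gap 0.551 t 21.97 tau [ 0.03 -0.07  0.02]
post 93 [0.5957 0.1573 0.0815] [0.58  0.146 0.069] [0.607 0.171 0.09 ]
```

View pics/s8.png

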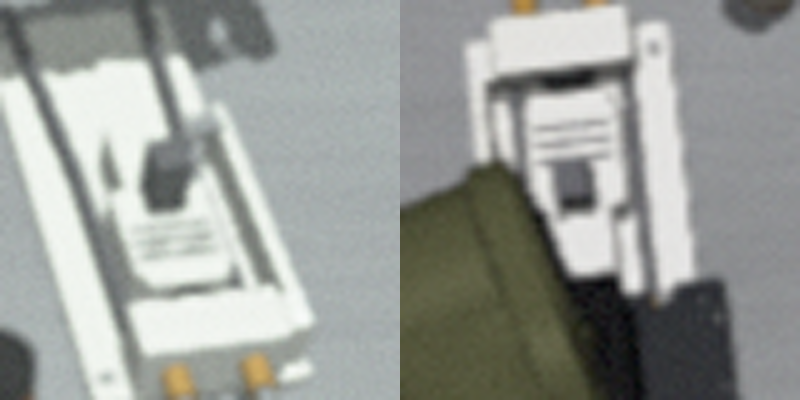

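The cassette sits flat and straight against the seal at the head (left picture, nose at about (185,280)). The catch is shut behind its shoulder, as the pull test proved, and the arm is clear. I hand it in.

```bash
python3 -c "
from rig import *
print(finish_job())"
```

```text
the job is handed in; nothing more can be done
None
```

The white cassette is in the dock with the catch shut behind its shoulder (a backward pull stopped dead), released with the arm clear, and the job is handed in; no verdict came back.

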